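# Load the bottle-drying cabinet and start it

### The arm

A 6-joint arm with a two-finger parallel gripper is mounted at the origin on the work surface. World frame = base frame: x ahead of the robot, y to its left, z up, the work surface at z = 0. Lengths are in m, angles in degrees, forces in N, time in s.
With the tool pointing down it reaches from about 0.3 to 0.775 m from the base axis. Payload 14.6 kg.
Tool frame: the origin (TCP) lies between the finger pads; the fingertips stand env.tip_reach ahead of it and the grasp point (between the pads) is the TCP (env.tip_reach is the distance from the TCP to the fingertips, in m); z points along the fingers, y is the direction in which the jaws open and shut (so a half turn about z gives the same grasp; the last joint's range is limited). The gripper opens to 94 mm and grips with 3 to 60 N. Pads are 16 mm wide; open, the fingers measure 119 mm over their backs; the gripper's body (75 mm by 177 mm) begins 78 mm behind the grasp point.
Start: joints at [59.897, 17.183, 87.147, -0, 75.671, -3.816], TCP at [0.244, 0.493, 0.224] pointing down, gripper open.
Joint ranges: [-173.82, 173.82], [-45.26, 126.66], [13.44, 144.39], [-59.66, 239.66], [0, 175.72], [-146.38, 146.38]. Speed limits (degrees/s): [127.2, 127.2, 147.25, 180, 180, 180].

### API

Orientations are given as a 3x3 rotation matrix whose columns are the frame's x, y, z axes.
In Python, from bench import env gives the robot as it stands. The module is installed in compiled form; this text tells all that it offers.
- The arm moves only by the tool apply_moves, never from a script. Its argument "steps" is text: rows parted by semicolons, each of 5 numbers parted by spaces: the shift along the tool's x, y, z in cm, then the turn about the tool's z in rad, then the finger opening in cm, from 0 to 9.4. In form: dx dy dz turn grip; .... A call has 1 to 12 rows; each row shifts and turns the pose as measured when the row begins, along the tool's axes as they then stand; what a row does not reach is not made up. A row lasts 1/8 s, in which the tool goes at most 62.5 mm and 10.7 degrees, less where a joint would pass 70% of its speed; a pose out of reach is approached as far as the arm can. A call with a gripper value outside its range is refused whole. The fingers move at their own pace and stop on an object; "newtons" is the grip in N (left out, the last holds). Time passes only in rows, so rows that do not move let the fingers close. It gives the time, the measured TCP pose, the force and the opening at its end, in the units of the state.
- env.observe(): the state, without advancing time (a new reading comes with each control period).
- env.read_camera(name): name is "side" or "top"; returns a dict with "pixels" (384x512x3 uint8, red, green, blue), "intrinsics" (3x3 intrinsics, pixels), "R" (3x3) and "t" (3): a world point X has camera coordinates R X + t. Camera axes: x right, y down, z forward; pixel columns grow to the right and rows downward; lengths in m; the calibration is good to about 2 mm. A picture is of the moment at which its call begins. There is no depth.
- env.hand_in(): hands the job in, once; it reports no verdict.
The state is a dict: "t": time; "joint_pos": joint angles; "qd": joint speeds; "joint_torque": joint torques, N m; "position": TCP position; "tool_rot": TCP orientation; "ft_force": force on the tool from outside, world axes, zero at the start; "wrist_torque": the same for the moment, N m; "grip_width": opening from 0.0 (shut) to 1.0 (fully open).
Only numpy, scipy, OpenCV 4.12 (cv2) and the standard library are available. Lean on these libraries where they do the work, as an engineer would, in place of code of your own. Each camera call takes 0.05 s, during which the arm holds its last target. There are 200 camera calls.

### The job

Slide the glass lid of the bottle-drying cabinet fully open, stand every bottle from the blue tray upright in an empty pocket of the rack inside, leaving the bottles that are already drying where they are, and slide the lid fully shut. The lid's track is sticky and the lid jams when it goes crooked, so walk it along with its two knobs in turn, a little at each end. Last, with the lid shut, turn the timer sleeve to 40 minutes; leave the other things on the bench alone.

Things in the scene. Friction and masses are not known exactly. Their poses are not given: they have to be found in the camera images.
- cabinet: Fixed stainless bench-top bottle dryer, 290 mm deep (its x, to the rear), 390 wide (its y, to its left), front to the robot. Origin: centre of underside. Left part: chamber open at the top (mouth x -130..-2, y -62..170 mm, rim z 116) under a sliding framed glass lid. Right part: timer deck, z 110. Lid channels along x at both sides, y -87..-63 and 171..195, reach z 132.
- rack (a point): Centre of the fixed metal rack inside the chamber, on the floor the bottles stand on (cabinet x -66, y 54, z 20 mm), axes as the cabinet. 2 x 4 open square pockets, each 50 mm clear, 53 mm pitch: pocket centres at x = -26.5 (front) and +26.5 mm (rear), y = -79.5, -26.5, 26.5, 79.5 mm from this point; pocket walls 40 mm high. One to three pockets are already taken.
- lid_center (a point): Centre of the lid's top face (142 x 243 mm, 0.9 kg, top at cabinet z 124); axes x rear, y left. Slides 134 mm along x between firm stops: cabinet x -66 mm shut (to the front), +68 open (to the rear). Starts 0 to 30 mm open. Lies in its channels with 5 mm side play; both sides stick, no springs: it stays where left.
- lid_knob_left (a point): Top centre of the lid's left finger knob, an upright black knob 20 mm across, 30 mm tall, near the lid's front left corner. Cabinet x -114 mm when shut, +20 open; y 150, z 154. 6 to 14 N here swings this side ahead while the other stays put; when one knob leads the other by 16 to 20 mm the lid jams on its corners, however hard it is pushed, until the lagging knob is brought up.
- lid_knob_right (a point): Top centre of the lid's right finger knob, the same kind of knob near the front right corner: cabinet x -114 mm when shut, +20 open; y -42, z 154. The two knobs are 192 mm apart; it behaves like the left one.
- timer_top (a point): Top centre of the timer's upright knurled aluminium sleeve, 42 mm across, 32 mm tall (cabinet x -20, y -141, z 145 mm, foot at z 113), 50 mm clear all round. A white index line on its top runs from the middle along its own -x axis; seven fixed white marks stand round its foot.
- timer (a joint): Turn of the timer sleeve, rad, growing clockwise from above. Spring clicks every 0.524 rad (30 deg) = 10 minutes, at the marks 0 to 60: 0 rad = 0 min, line to the cabinet's front at the double mark; 2.094 rad = 40 min; 3.14 = 60 min, line to the rear. About 0.1 N m from click to click; let go, it settles into the nearest click. Starts at 0, 10 or 20 min.
- tray: Shallow fixed blue plastic tray, 250 x 165 mm (its x, y), rim 18 mm high, walls and floor 4 mm thick, on the bench to the right of the cabinet. Origin: centre of its underside. It holds the bottles to be dried.
- water: Bystander: clear plastic water bottle standing to the left of the cabinet, 64 mm across, 210 mm tall. Origin at the centre of its underside.
- notebook: Bystander: notebook lying on the bench beyond the tray, 150 x 105 x 10 mm. Origin at the centre of its underside.
- label_roll: Bystander: roll of label paper standing on end to the left of the cabinet, 90 mm across, 50 mm tall. Origin at the centre of its underside.
- bottle1: Capped amber glass bottle, no label: body 40 mm across, 56 mm tall, thick heavy base, short shoulder, black screw cap 24 mm across from 66 mm up to the top at 86 mm; 0.14 kg. Origin: centre of its underside, z up the bottle. Starts standing in the blue tray, to be dried (may be absent).
- bottle2: Capped amber glass bottle, no label: body 40 mm across, 56 mm tall, thick heavy base, short shoulder, black screw cap 24 mm across from 66 mm up to the top at 86 mm; 0.14 kg. Origin: centre of its underside, z up the bottle. Starts standing in the blue tray, to be dried (may be absent).
- bottle3: Capped amber glass bottle, no label: body 40 mm across, 56 mm tall, thick heavy base, short shoulder, black screw cap 24 mm across from 66 mm up to the top at 86 mm; 0.14 kg. Origin: centre of its underside, z up the bottle. Starts standing in the blue tray, to be dried (may be absent).
- bottle4: Capped amber glass bottle, no label: body 40 mm across, 56 mm tall, thick heavy base, short shoulder, black screw cap 24 mm across from 66 mm up to the top at 86 mm; 0.14 kg. Origin: centre of its underside, z up the bottle. Starts standing in the blue tray, to be dried (may be absent).
- bottle5: Capped amber glass bottle, no label: body 40 mm across, 56 mm tall, thick heavy base, short shoulder, black screw cap 24 mm across from 66 mm up to the top at 86 mm; 0.14 kg. Origin: centre of its underside, z up the bottle. Starts standing in the blue tray, to be dried (may be absent).
- dry1: Capped amber glass bottle, no label: body 40 mm across, 56 mm tall, thick heavy base, short shoulder, black screw cap 24 mm across from 66 mm up to the top at 86 mm; 0.14 kg. Origin: centre of its underside, z up the bottle. Already standing in a pocket of the cabinet's rack; it stays there (may be absent).
- dry2: Capped amber glass bottle, no label: body 40 mm across, 56 mm tall, thick heavy base, short shoulder, black screw cap 24 mm across from 66 mm up to the top at 86 mm; 0.14 kg. Origin: centre of its underside, z up the bottle. Already standing in a pocket of the cabinet's rack; it stays there (may be absent).
- dry3: Capped amber glass bottle, no label: body 40 mm across, 56 mm tall, thick heavy base, short shoulder, black screw cap 24 mm across from 66 mm up to the top at 86 mm; 0.14 kg. Origin: centre of its underside, z up the bottle. Already standing in a pocket of the cabinet's rack; it stays there (may be absent).
- dry4: Capped amber glass bottle, no label: body 40 mm across, 56 mm tall, thick heavy base, short shoulder, black screw cap 24 mm across from 66 mm up to the top at 86 mm; 0.14 kg. Origin: centre of its underside, z up the bottle. Already standing in a pocket of the cabinet's rack; it stays there (may be absent).
Not all that is in view belongs to the job. Leave any turquoise look-alike of the bottle3 alone.

How it is judged:
By the outcome, as a careful person would: the job done as asked, in the order asked, and still so for the second after the job is handed in, with the robot touching nothing.
Of bottle1, bottle2, bottle3, bottle4, bottle5 only 3 to 5 are there at a start; the rules pass over those that are not, and their reading is None.
Of dry1, dry2, dry3, dry4 only 1 to 3 are there at a start; the rules pass over those that are not, and their reading is None.
At some moment in a run one of bottle1, bottle2, bottle3, bottle4, bottle5 may be knocked a few centimetres aside while the robot is not near it.
It also fails if it takes over 210 s, if anything falls off the work surface, if the arm or the gripper's body presses on something with over 40 N, if the wrist force passes 120 N, or if a joint passes its speed limit or range.

## Working session

There is one attempt and no reset: what is moved stays moved. The work goes in short steps, Python scripts to look and compute and a tool call to move; the robot and the scene stay as the last step left them, time stands still between calls to the robot, and variables do not carry over. Pictures are saved under pics/ and viewed, about 12 in all and at most 16, crops included, and the job is handed in when it is done.

Besides the shell and the picture viewer there is one more tool, called after "Emit:" as name(argument=value, ...) on one line, values as JSON. apply_moves: Moves the arm, as the interface text tells. Its arguments: {"type":"object","properties":{"steps":{"type":"string"},"newtons":{"type":"number"}},"required":["steps"]}

```bash
mkdir -p pics; cat > h.py <<'E'
import numpy as np,cv2
from bench import env
def cam(n,save=None):
    c=env.read_camera(n)
    if save: cv2.imwrite('pics/'+save,cv2.cvtColor(c['pixels'],cv2.COLOR_RGB2BGR))
    return c
def ray(c,u,v,z):
    K,R,t=map(np.array,(c['intrinsics'],c['R'],c['t']))
    o=-R.T@t; d=R.T@np.linalg.inv(K)@np.array([u,v,1.])
    return o+d*(z-o[2])/d[2]
def proj(c,X):
    K,R,t=map(np.array,(c['intrinsics'],c['R'],c['t']))
    p=K@(R@np.array(X)+t); return p[:2]/p[2]
E
python3 - <<'E'
from h import *
for n in('top','side'):
    c=cam(n,n+'0.png'); print(n,np.round(c['intrinsics'],1).tolist(),np.round(c['R'],3).tolist(),np.round(-np.array(c['R']).T@c['t'],3))
s=env.observe(); print(s['t'],s['position'],s['tool_rot'],s['grip_width'],env.tip_reach)
E
```

```text
top [[443.2, 0.0, 252.6], [0.0, 443.2, 184.7], [0.0, 0.0, 1.0]] [[0.014, -1.0, -0.016], [-0.995, -0.013, -0.095], [0.095, 0.017, -0.995]] [ 0.444 -0.022  1.413]
side [[359.7, 0.0, 258.8], [0.0, 359.7, 191.4], [0.0, 0.0, 1.0]] [[0.712, -0.702, -0.008], [-0.397, -0.393, -0.829], [0.579, 0.593, -0.559]] [-0.016 -0.604  0.671]
0.1 [0.24347551 0.49291867 0.22392378] [[-8.96578371e-01  4.42884804e-01 -5.24256500e-04]
 [ 4.42885111e-01  8.96577877e-01 -9.42298404e-04]
 [ 5.27071356e-05 -1.07702977e-03 -9.99999419e-01]] 0.9999460958309138 0.019
```

View pics/top0.png

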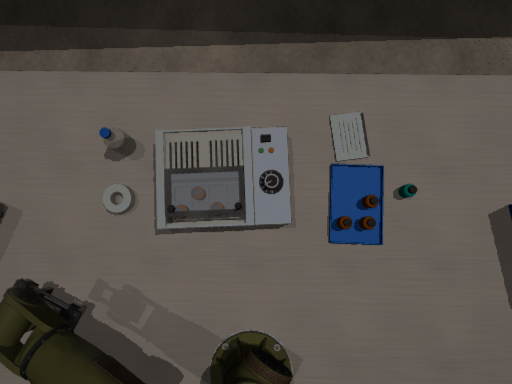

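View pics/side0.png

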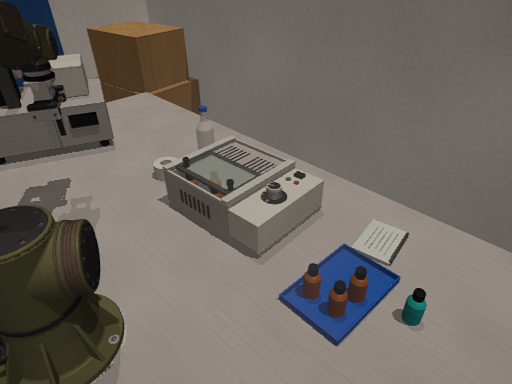

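Top view: cabinet at px (155–290, 127–230), knobs at about (171,209) and (238,206), timer (271,181), and tray (330–383, 165–245) holding 3 amber bottles. The turquoise look-alike is at (408,190). Next I'll zoom in.

```bash
python3 - <<'E'
from h import *
a=cv2.imread('pics/top0.png')[118:240,148:296]; b=cv2.imread('pics/top0.png')[155:255,320:425]
A=cv2.resize(a,None,fx=5.2,fy=4.9,interpolation=cv2.INTER_CUBIC) 
A=cv2.resize(a,(740,610)[:2],interpolation=cv2.INTER_CUBIC)[:600]
cv2.imwrite('pics/topz.png',cv2.convertScaleAbs(A,alpha=1.3))
s=cv2.imread('pics/side0.png')[130:250,155:330]
cv2.imwrite('pics/sidez.png',cv2.convertScaleAbs(cv2.resize(s,None,fx=4.5,fy=4.5,interpolation=cv2.INTER_CUBIC),alpha=1.2))
E
```

```text
(no output)
```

View pics/topz.png

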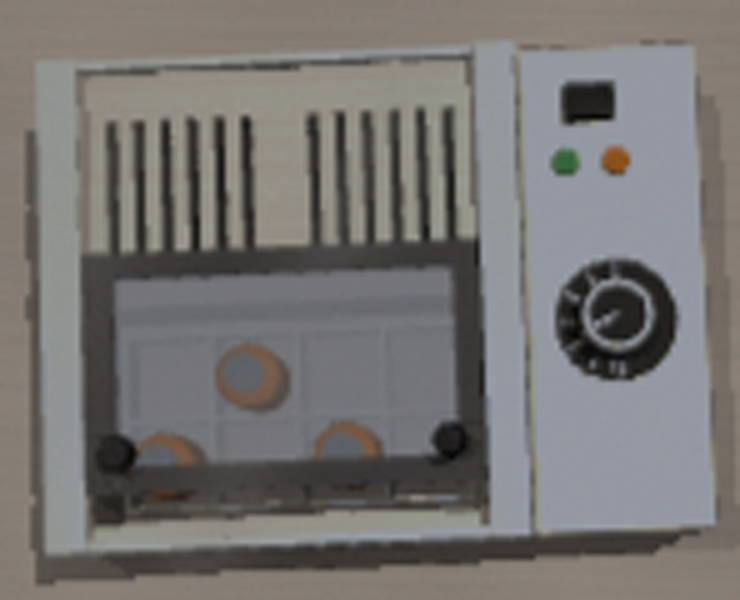

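View pics/sidez.png

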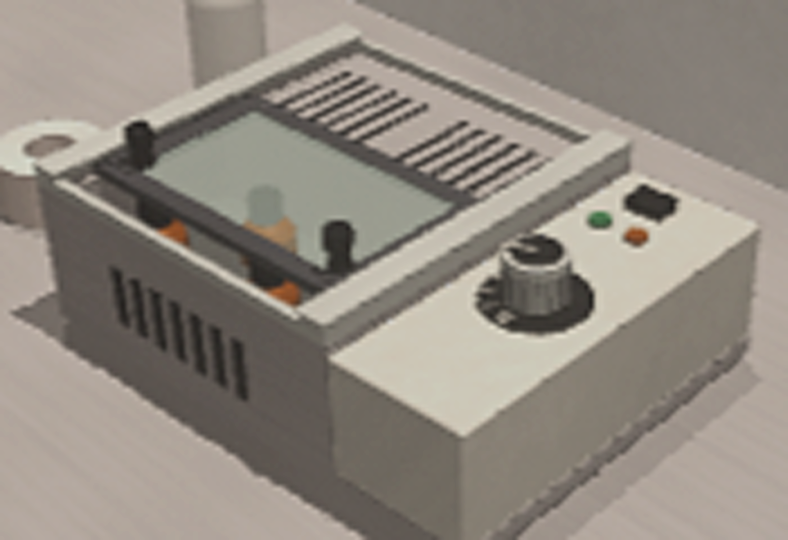

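Zoom: cabinet corners are clear. Three dried bottles are visible, at rear pocket second from left, front far left and front third from left. The timer index points front-left at about 60°, i.e. 20 min. Now fitting the cabinet pose and finding the bottles.

```bash
cat >> h.py <<'E'
def c2w(P,p):
    x,y,th=p; P=np.atleast_2d(P)
    return np.c_[x+P[:,0]*np.cos(th)-P[:,1]*np.sin(th), y+P[:,0]*np.sin(th)+P[:,1]*np.cos(th), P[:,2]]
E
cat > fit.py <<'E'
from h import *
from scipy.optimize import least_squares
im=cv2.imread('pics/top0.png')
c=cam('top'); s=cam('side')
obs=[((36,62),(145,195,132)),((45,553),(-145,195,132)),((531,532),(-145,-87,132)),((513,42),(145,-87,132)),((715,525),(-145,-195,110)),((693,45),(145,-195,110)),((617,313),(-20,-141,145))]
uv=np.array([o[0] for o in obs],float)/5+[148-.4,118-.4]; P=np.array([o[1] for o in obs])/1000
obs2=[((348,27),(145,195,132)),((463,436),(-145,-195,110)),((757,230),(145,-195,110)),((630,133),(145,-87,132)),((535,247),(-20,-141,145))]
uv2=np.array([o[0] for o in obs2],float)/4.5+[155-.4,130-.4]; P2=np.array([o[1] for o in obs2])/1000
f=lambda p:np.concatenate([(np.array([proj(c,X) for X in c2w(P,p)])-uv).ravel()])
g=lambda p:(np.array([proj(s,X) for X in c2w(P2,p)])-uv2).ravel()
for F in (f,g,lambda p:np.r_[f(p),g(p)]):
    r=least_squares(F,[.45,.1,0]); print(np.round(r.x,4),np.round(r.fun,1))
p=r.x; np.save('cab.npy',p)
for n,(u,v),z,cc in [('kl',(115,453),.154,c),('kr',(450,439),.154,c)]:
    w=ray(c,u/5+147.6,v/5+117.6,z); print(n,w.round(4), )
    d=w[:2]-p[:2]; R=np.array([[np.cos(p[2]),-np.sin(p[2])],[np.sin(p[2]),np.cos(p[2])]]); print(' cab',(R.T@d).round(4))
for n,q in(('t',c),('s',s)):
    hsv=cv2.cvtColor(np.array(q['pixels']),cv2.COLOR_RGB2HSV)
    for nm,lo,hi in(('amber',(3,120,50),(18,255,255)),('blue',(105,150,40),(125,255,255)),('turq',(80,120,40),(98,255,255))):
        m=cv2.inRange(hsv,lo,hi); k,l,st,ce=cv2.connectedComponentsWithStats(m)
        for i in range(1,k):
            if st[i,4]>25: print(n,nm,st[i].tolist(),ce[i].round(1))
E
python3 fit.py
python3 - <<'E'
import cv2
im=cv2.imread('pics/top0.png')[155:255,320:425]
cv2.imwrite('pics/trayz.png',cv2.convertScaleAbs(cv2.resize(im,None,fx=6,fy=6,interpolation=cv2.INTER_CUBIC),alpha=1.5))
E
```

```text
[0.5906 0.0889 0.0529] [-0.2 -0.3 -0.2  0.2  0.1  0.6 -0.1 -0.3  0.3  0.6  0.2 -0.7 -0.1  0. ]
[0.5904 0.0899 0.0518] [-0.8 -1.  -0.6 -0.3  1.  -1.6  0.4  1.5  0.   0.8]
[0.5904 0.0893 0.0526] [-0.3 -0.3 -0.4  0.2  0.   0.6 -0.2 -0.2  0.2  0.7  0.1 -0.7 -0.2  0.1
 -0.8 -0.9 -0.3 -0.2  1.2 -1.5  0.5  1.5  0.2  0.9]
kl [0.4934 0.2322 0.154 ]
 cab [-0.0894  0.1478]
kr [0.5039 0.0413 0.154 ]
 cab [-0.0889 -0.0433]
t amber [366, 195, 12, 12, 55] [369.8 200.9]
t amber [340, 217, 11, 12, 53] [343.8 222.2]
t amber [363, 217, 11, 12, 56] [366.9 222.5]
t blue [100, 128, 11, 10, 83] [104.7 132.3]
t blue [329, 164, 55, 81, 3555] [355.3 202.3]
t turq [404, 184, 11, 13, 66] [407.7 190.1]
s amber [88, 21, 111, 89, 6881] [142.4  61.2]
s amber [214, 192, 8, 6, 26] [218.1 194.7]
s amber [304, 272, 17, 15, 123] [312.4 278.5]
s amber [351, 274, 17, 28, 271] [359.2 287.9]
s amber [330, 288, 18, 29, 220] [339.3 300.6]
s blue [4, 0, 59, 55, 910] [37.3 14.7]
s blue [15, 78, 9, 9, 54] [19.5 81.6]
s blue [280, 244, 120, 97, 3981] [344.1 292.4]
s turq [402, 295, 24, 30, 479] [412.9 310.8]
```

View pics/trayz.png

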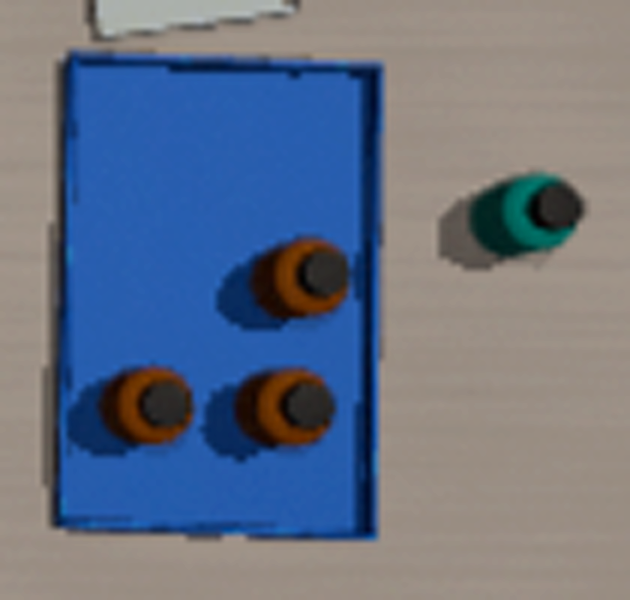

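Tray zoom: three upright bottles with caps at crop px (324,272), (165,404) and (309,404); the turquoise one stands outside the tray. The lid is about 25 mm open and straight. Turning the tool so its axes match the cabinet (tool x = left, tool y = rear).

Emit:
apply_moves(steps="0 0 0 0.177 3.6; 0 0 0 0.177 3.6; 0 0 0 0.177 3.6; 0 0 0 0.177 3.6; 0 0 0 0.177 3.6; 0 0 0 0.175 3.6; 0 0 0 0 3.6", newtons=25)

```text
t: 1.08
position: [0.2432, 0.4925, 0.2229]
tool_rot: [[-0.02, 1.0, -0.002], [1.0, 0.02, -0.003], [-0.003, -0.002, -1.0]]
ft_force: [0.3, -0.7, 0.7]
grip_width: 0.384
```

```bash
cat >> h.py <<'E'
try: CAB=np.load('cab.npy')
except Exception: CAB=None
def tocab(w):
    th=CAB[2]; d=np.asarray(w[:2])-CAB[:2]
    return np.array([d[0]*np.cos(th)+d[1]*np.sin(th),-d[0]*np.sin(th)+d[1]*np.cos(th),w[2]])
def st(*targets):
    "targets in cabinet frame, mm -> tool deltas cm"
    s=env.observe(); R=np.array(s['tool_rot']); p=np.array(s['position'])
    print('t %.2f cab mm'%s['t'],(tocab(p)*1000).round(1),'jaw yaw rel cab %.2f'%(np.degrees(np.arctan2(R[1,1],R[0,1])-CAB[2])),'grip %.1f'%(s['grip_width']*94),'F',np.round(s['ft_force'],1),'j6 %.0f'%s['joint_pos'][5])
    for T in targets:
        w=c2w(np.array(T)/1000.,CAB)[0]; print(T,'dcm',(R.T@(w-p)*100).round(2))
E
python3 - <<'E'
from h import *
st((-89,149,190),(-89,149,151),(-89,-43,190))
c=cam('top')
for u,v in((324,272),(165,404),(309,404)): 
    w=ray(c,u/6+319.6,v/6+154.6,.09); print(w.round(4),(tocab(w)*1000).round(1))
E
```

```text
t 1.07 cab mm [-325.5  421.   222.9] jaw yaw rel cab -1.88 grip 36.1 F [ 0.3 -0.7  0.7] j6 59
(-89, 149, 190) dcm [-26.4   24.53   3.32]
(-89, 149, 151) dcm [-26.39  24.54   7.22]
(-89, -43, 190) dcm [-45.59  25.16   3.37]
[ 0.5287 -0.3603  0.09  ] [ -85.3 -445.7   90. ]
[ 0.4623 -0.2813  0.09  ] [-147.4 -363.3   90. ]
[ 0.4633 -0.3522  0.09  ] [-150.1 -434.2   90. ]
```

Emit:
apply_moves(steps="-4.4 4.1 0 -0.033 3.6; -4.4 4.1 0 0 3.6; -4.4 4.1 0 0 3.6; -4.4 4.1 0 0 3.6; -4.4 4.1 1 0 3.6; -4.4 4.1 2 0 3.6; 0 0 0 0 3.6")

```text
t: 2.0
position: [0.5105, 0.2389, 0.193]
tool_rot: [[-0.091, 0.996, -0.001], [0.996, 0.091, -0.002], [-0.002, -0.001, -1.0]]
ft_force: [-0.9, -0.4, -0.3]
grip_width: 0.383
```

```bash
python3 - <<'E'
from h import *
st((-89,149,190),(-89,149,151))
E
```

```text
t 2.00 cab mm [-71.9 153.6 193. ] jaw yaw rel cab 2.24 grip 36.0 F [-0.9 -0.4 -0.3] j6 16
(-89, 149, 190) dcm [-0.4  -1.73  0.3 ]
(-89, 149, 151) dcm [-0.39 -1.72  4.2 ]
```

Emit:
apply_moves(steps="-0.4 -1.7 0 0.04 3.6; 0 0 0 0 3.6; 0 0 2 0 3.6; 0 0 2.2 0 3.6; 0 0 0 0 3.6; 0 0 0 0 1.0; 0 0 0 0 1.0; 0 0 0 0 1.0")

```text
t: 3.0
position: [0.4942, 0.2371, 0.1538]
tool_rot: [[-0.071, 0.997, 0.003], [0.997, 0.071, 0.0], [-0.0, 0.003, -1.0]]
ft_force: [0.4, -1.3, -6.5]
grip_width: 0.207
```

```bash
python3 - <<'E'
from h import *
st((-89,149,151))
E
```

```text
t 3.00 cab mm [-88.3 152.7 153.8] jaw yaw rel cab 1.07 grip 19.4 F [ 0.4 -1.3 -6.5] j6 18
(-89, 149, 151) dcm [-0.37 -0.07  0.28]
```

Left knob gripped (19.4 mm wide, at cabinet x −88). First small push of that side.

Emit:
apply_moves(steps="0 0.5 0 0 1.0; 0 0.5 0 0 1.0; 0 0 0 0 1.0")

```text
t: 3.38
position: [0.5035, 0.2381, 0.1537]
tool_rot: [[-0.071, 0.997, -0.0], [0.997, 0.071, 0.0], [0.0, -0.0, -1.0]]
ft_force: [3.2, -0.0, -4.3]
grip_width: 0.2
```

```bash
python3 - <<'E'
from h import *
st((-79,149,151))
E
```

```text
t 3.38 cab mm [-78.9 153.2 153.7] jaw yaw rel cab 1.05 grip 18.8 F [ 3.2 -0.  -4.3] j6 17
(-79, 149, 151) dcm [-0.42 -0.01  0.27]
```

Emit:
apply_moves(steps="0 0 0 0 3.6; 0 0 0 0 3.6; 0 0 -3.2 0 3.6; -4.9 -0.3 0 0 3.6; -4.9 -0.3 0 0 3.6; -4.9 -0.3 0 0 3.6; -4.9 -0.35 0 0 3.6; 0 0 0 0 3.6; 0 0 0 0.018 3.6")

```text
t: 4.5
position: [0.5059, 0.0368, 0.1894]
tool_rot: [[-0.054, 0.998, 0.007], [0.999, 0.054, 0.001], [0.0, 0.007, -1.0]]
ft_force: [-0.9, 0.7, 0.6]
grip_width: 0.381
```

```bash
python3 - <<'E'
from h import *
st((-88,-41,151))
E
```

```text
t 4.50 cab mm [-87.1 -48.  189.4] jaw yaw rel cab 0.11 grip 35.9 F [-0.9  0.7  0.6] j6 -3
(-88, -41, 151) dcm [ 0.7  -0.11  3.84]
```

Emit:
apply_moves(steps="0.6 -0.1 1.8 0 3.6; 0 0 1.8 0 3.6; 0 0 0 0 1.0; 0 0 0 0 1.0; 0 0 0 0 1.0; 0 0.6 0 0 1.0; 0 0.6 0 0 1.0; 0 0.6 0 0 1.0; 0 0 0 0 1.0")

```text
t: 5.62
position: [0.5213, 0.0477, 0.154]
tool_rot: [[-0.058, 0.998, 0.001], [0.998, 0.058, -0.0], [-0.001, 0.001, -1.0]]
ft_force: [3.0, 1.8, -4.4]
grip_width: 0.208
```

```bash
python3 - <<'E'
from h import *
st((-70,-41,151),(-79,150,190))
E
```

```text
t 5.62 cab mm [-71.2 -37.9 154. ] jaw yaw rel cab 0.29 grip 19.5 F [ 3.   1.8 -4.4] j6 -2
(-70, -41, 151) dcm [-0.32  0.12  0.31]
(-79, 150, 190) dcm [18.79 -0.68 -3.61]
```

Emit:
apply_moves(steps="0 0 0 0 3.6; 0 0 0 0 3.6; 0 0 -3.2 0 3.6; 4.65 -0.15 0 0 3.6; 4.65 -0.2 0 0 3.6; 4.65 -0.2 0 0 3.6; 4.55 -0.15 0 0 3.6; 0 0 0 0 3.6; 0 0 1.8 0 3.6; 0 0 1.6 0 3.6; 0 0 0 0 1.0; 0 0 0 0 1.0")

```text
t: 7.12
position: [0.505, 0.2358, 0.1559]
tool_rot: [[-0.054, 0.999, 0.009], [0.999, 0.054, 0.001], [0.001, 0.009, -1.0]]
ft_force: [-2.8, -0.3, 0.7]
grip_width: 0.21
```

```bash
python3 - <<'E'
from h import *
st((-62,150,153),(-79,150,190))
E
```

```text
t 7.12 cab mm [-77.6 150.8 155.9] jaw yaw rel cab 0.06 grip 19.7 F [-2.8 -0.3  0.7] j6 18
(-62, 150, 153) dcm [-0.08  1.56  0.3 ]
(-79, 150, 190) dcm [-0.08 -0.11 -3.41]
```

Emit:
apply_moves(steps="0 0.6 0 0 1.0; 0 0.6 0 0 1.0; 0 0.5 0 0 1.0; 0 0 0 0 1.0; 0 0 0 0 3.6; 0 0 0 0 3.6; 0 0 -3.2 0 3.6; -4.75 -0.25 0 0 3.6; -4.75 -0.25 0 0 3.6; -4.75 -0.25 0 0 3.6; -4.7 -0.2 0 0 3.6; 0 0 0 0 3.6")

```text
t: 8.62
position: [0.5207, 0.0415, 0.1916]
tool_rot: [[-0.054, 0.999, 0.006], [0.999, 0.054, 0.002], [0.002, 0.006, -1.0]]
ft_force: [-0.3, 0.3, 0.1]
grip_width: 0.384
```

```bash
python3 - <<'E'
from h import *
st((-71,-42,154),(-54,-42,154))
E
```

```text
t 8.62 cab mm [-72.1 -44.  191.6] jaw yaw rel cab 0.09 grip 36.1 F [-0.3  0.3  0.1] j6 -3
(-71, -42, 154) dcm [0.19 0.09 3.76]
(-54, -42, 154) dcm [0.19 1.79 3.77]
```

Emit:
apply_moves(steps="0.1 0.1 1.9 0 3.6; 0 0 1.8 0 3.6; 0 0 0 0 1.0; 0 0 0 0 1.0; 0 0 0 0 1.0; 0 0.6 0 0 1.0; 0 0.6 0 0 1.0; 0 0.6 0 0 1.0; 0 0 0 0 1.0")

```text
t: 9.75
position: [0.5387, 0.0457, 0.1559]
tool_rot: [[-0.057, 0.998, 0.002], [0.998, 0.057, 0.001], [0.001, 0.002, -1.0]]
ft_force: [2.7, 0.9, -4.0]
grip_width: 0.206
```

```bash
python3 - <<'E'
from h import *
st((-62,149,190))
E
```

```text
t 9.75 cab mm [-53.9 -40.8 155.9] jaw yaw rel cab 0.25 grip 19.4 F [ 2.7  0.9 -4. ] j6 -2
(-62, 149, 190) dcm [18.99 -0.72 -3.4 ]
```

Emit:
apply_moves(steps="0 0 0 0 3.6; 0 0 0 0 3.6; 0 0 -3.2 0 3.6; 4.75 -0.2 0 0 3.6; 4.75 -0.2 0 0 3.6; 4.75 -0.2 0 0 3.6; 4.65 -0.1 0 0 3.6; 0 0 0 0 3.6; 0 0 1.8 0 3.6; 0 0 1.5 0 3.6; 0 0 0 0 1.0; 0 0 0 0 1.0")

```text
t: 11.25
position: [0.5223, 0.2369, 0.1568]
tool_rot: [[-0.051, 0.999, 0.009], [0.999, 0.051, 0.002], [0.002, 0.009, -1.0]]
ft_force: [0.5, 1.2, 2.8]
grip_width: 0.206
```

Emit:
apply_moves(steps="0 0.6 0 0 1.0; 0 0.6 0 0 1.0; 0 0.6 0 0 1.0; 0 0 0 0 1.0; 0 0 0 0 3.6; 0 0 0 0 3.6; 0 0 -3.2 0 3.6; -4.75 -0.25 0 0 3.6; -4.75 -0.25 0 0 3.6; -4.75 -0.25 0 0 3.6; -4.7 -0.2 0 0 3.6; 0 0 0 0 3.6")

```text
t: 12.75
position: [0.5379, 0.0423, 0.1912]
tool_rot: [[-0.051, 0.999, 0.004], [0.999, 0.051, 0.003], [0.003, 0.005, -1.0]]
ft_force: [-0.1, 0.4, 0.3]
grip_width: 0.379
```

```bash
python3 - <<'E'
from h import *
st((-54,-42,154))
E
```

```text
t 12.75 cab mm [-54.9 -44.2 191.2] jaw yaw rel cab -0.09 grip 35.7 F [-0.1  0.4  0.3] j6 -2
(-54, -42, 154) dcm [0.21 0.07 3.72]
```

Emit:
apply_moves(steps="0.1 0.1 1.9 0 3.6; 0 0 1.7 0 3.6; 0 0 0 0 1.0; 0 0 0 0 1.0; 0 0 0 0 1.0; 0 0.6 0 0 1.0; 0 0.6 0 0 1.0; 0 0.6 0 0 1.0; 0 0 0 0 1.0")

```text
t: 13.88
position: [0.5548, 0.0459, 0.1552]
tool_rot: [[-0.054, 0.999, -0.002], [0.999, 0.054, 0.001], [0.002, -0.002, -1.0]]
ft_force: [2.5, 0.7, -3.5]
grip_width: 0.203
```

Emit:
apply_moves(steps="0 0 0 0 3.6; 0 0 0 0 3.6; 0 0 -3.2 0 3.6; 4.75 -0.2 0 0 3.6; 4.75 -0.2 0 0 3.6; 4.75 -0.2 0 0 3.6; 4.65 -0.1 0 0 3.6; 0 0 0 0 3.6; 0 0 1.8 0 3.6; 0 0 1.5 0 3.6; 0 0 0 0 1.0; 0 0 0 0 1.0")

```text
t: 15.38
position: [0.5383, 0.2369, 0.1552]
tool_rot: [[-0.048, 0.999, 0.003], [0.999, 0.048, 0.002], [0.002, 0.003, -1.0]]
ft_force: [-0.3, 0.6, 3.1]
grip_width: 0.207
```

Emit:
apply_moves(steps="0 0.6 0 0 1.0; 0 0.6 0 0 1.0; 0 0.6 0 0 1.0; 0 0 0 0 1.0; 0 0 0 0 3.6; 0 0 0 0 3.6; 0 0 -3.2 0 3.6; -4.75 -0.25 0 0 3.6; -4.75 -0.25 0 0 3.6; -4.75 -0.25 0 0 3.6; -4.7 -0.2 0 0 3.6; 0 0 0 0 3.6")

```text
t: 16.88
position: [0.5535, 0.0422, 0.1898]
tool_rot: [[-0.048, 0.999, -0.002], [0.999, 0.048, 0.003], [0.003, -0.002, -1.0]]
ft_force: [0.3, 0.9, 0.1]
grip_width: 0.383
```

```bash
python3 - <<'E'
from h import *
st((-36,-42,154))
E
```

```text
t 16.88 cab mm [-39.3 -45.  189.8] jaw yaw rel cab -0.25 grip 36.0 F [0.3 0.9 0.1] j6 -2
(-36, -42, 154) dcm [0.29 0.34 3.58]
```

Emit:
apply_moves(steps="0.2 0.2 1.8 0 3.6; 0 0 1.7 0 3.6; 0 0 0 0 1.0; 0 0 0 0 1.0; 0 0 0 0 1.0; 0 0.6 0 0 1.0; 0 0.6 0 0 1.0; 0 0.7 0 0 1.0; 0 0 0 0 1.0")

```text
t: 18.0
position: [0.5716, 0.0481, 0.1517]
tool_rot: [[-0.053, 0.999, -0.011], [0.999, 0.053, 0.001], [0.002, -0.011, -1.0]]
ft_force: [3.2, 0.4, -3.3]
grip_width: 0.205
```

Emit:
apply_moves(steps="0 0 0 0 3.6; 0 0 0 0 3.6; 0 0 -3.2 0 3.6; 4.7 -0.2 0 0 3.6; 4.7 -0.2 0 0 3.6; 4.7 -0.2 0 0 3.6; 4.65 -0.1 0 0 3.6; 0 0 0 0 3.6; 0 0 1.8 0 3.6; 0 0 1.5 0 3.6; 0 0 0 0 1.0; 0 0 0 0 1.0")

```text
t: 19.5
position: [0.5543, 0.2375, 0.1505]
tool_rot: [[-0.048, 0.999, -0.01], [0.999, 0.048, 0.001], [0.002, -0.01, -1.0]]
ft_force: [-2.7, 0.0, 3.2]
grip_width: 0.21
```

Emit:
apply_moves(steps="0 0.6 0 0 1.0; 0 0.6 0 0 1.0; 0 0.6 0 0 1.0; 0 0 0 0 1.0; 0 0 0 0 3.6; 0 0 0 0 3.6; 0 0 -3.2 0 3.6; -4.75 -0.25 0 0 3.6; -4.75 -0.25 0 0 3.6; -4.75 -0.2 0 0 3.6; -4.7 -0.2 0 0 3.6; 0 0 0 0 3.6")

```text
t: 21.0
position: [0.5703, 0.0431, 0.1853]
tool_rot: [[-0.048, 0.999, -0.015], [0.999, 0.048, 0.002], [0.003, -0.014, -1.0]]
ft_force: [0.4, 0.7, -0.2]
grip_width: 0.383
```

```bash
python3 - <<'E'
from h import *
st((-20,-42,154))
E
```

```text
t 21.00 cab mm [-22.5 -45.1 185.3] jaw yaw rel cab -0.26 grip 36.0 F [ 0.4  0.7 -0.2] j6 -2
(-20, -42, 154) dcm [0.3  0.29 3.13]
```

Emit:
apply_moves(steps="0.2 0.1 1.6 0 3.6; 0 0 1.5 0 3.6; 0 0 0 0 1.0; 0 0 0 0 1.0; 0 0 0 0 1.0; 0 0.6 0 0 1.0; 0 0.6 0 0 1.0; 0 0.7 0 0 1.0; 0 0 0 0 1.0")

```text
t: 22.12
position: [0.5871, 0.0489, 0.1515]
tool_rot: [[-0.053, 0.998, -0.023], [0.999, 0.053, 0.0], [0.001, -0.023, -1.0]]
ft_force: [3.2, 1.6, -3.3]
grip_width: 0.205
```

Emit:
apply_moves(steps="0 0 0 0 3.6; 0 0 0 0 3.6; 0 0 -3.4 0 3.6; 4.7 -0.2 0 0 3.6; 4.7 -0.2 0 0 3.6; 4.7 -0.2 0 0 3.6; 4.65 -0.1 0 0 3.6; 0 0 0 0 3.6; 0 0 1.7 0 3.6; 0 0 1.5 0 3.6; 0 0 0 0 1.0; 0 0 0 0 1.0")

```text
t: 23.62
position: [0.5697, 0.2382, 0.1534]
tool_rot: [[-0.048, 0.999, -0.022], [0.999, 0.048, 0.0], [0.001, -0.022, -1.0]]
ft_force: [-3.8, 0.9, 3.3]
grip_width: 0.207
```

Emit:
apply_moves(steps="0 0.6 0 0 1.0; 0 0.6 0 0 1.0; 0 0.6 0 0 1.0; 0 0 0 0 1.0; 0 0 0 0 3.6; 0 0 0 0 3.6; 0 0 -3.2 0 3.6; -4.75 -0.25 0 0 3.6; -4.75 -0.2 0 0 3.6; -4.75 -0.2 0 0 3.6; -4.65 -0.15 0 0 3.6; 0 0 0 0 3.6")

```text
t: 25.12
position: [0.587, 0.0445, 0.1883]
tool_rot: [[-0.048, 0.998, -0.028], [0.999, 0.048, 0.001], [0.003, -0.027, -1.0]]
ft_force: [-0.6, 0.0, -0.1]
grip_width: 0.386
```

```bash
python3 - <<'E'
from h import *
st((-4,-42,154))
E
```

```text
t 25.12 cab mm [ -5.8 -44.5 188.3] jaw yaw rel cab -0.26 grip 36.3 F [-0.6  0.  -0.1] j6 -2
(-4, -42, 154) dcm [0.25 0.27 3.43]
```

Emit:
apply_moves(steps="0.2 0.1 1.8 0 3.6; 0 0 1.6 0 3.6; 0 0 0 0 1.0; 0 0 0 0 1.0; 0 0 0 0 1.0; 0 0.6 0 0 1.0; 0 0.6 0 0 1.0; 0 0.7 0 0 1.0; 0 0 0 0 1.0")

```text
t: 26.25
position: [0.6033, 0.0506, 0.1511]
tool_rot: [[-0.053, 0.998, -0.036], [0.999, 0.053, -0.001], [0.001, -0.036, -0.999]]
ft_force: [3.1, 1.7, -4.1]
grip_width: 0.205
```

Emit:
apply_moves(steps="0 0 0 0 3.6; 0 0 0 0 3.6; 0 0 -3.4 0 3.6; 4.7 -0.2 0 0 3.6; 4.7 -0.2 0 0 3.6; 4.7 -0.2 0 0 3.6; 4.65 -0.1 0 0 3.6; 0 0 0 0 3.6; 0 0 1.7 0 3.6; 0 0 1.5 0 3.6; 0 0 0 0 1.0; 0 0 0 0 1.0")

```text
t: 27.75
position: [0.5858, 0.2399, 0.1532]
tool_rot: [[-0.048, 0.998, -0.035], [0.999, 0.048, -0.001], [0.001, -0.035, -0.999]]
ft_force: [-6.9, 0.8, 4.3]
grip_width: 0.208
```

```bash
python3 - <<'E'
from h import *
st((20,150,154))
E
```

```text
t 27.75 cab mm [  3.3 150.7 153.2] jaw yaw rel cab -0.25 grip 19.6 F [-6.9  0.8  4.3] j6 16
(20, 150, 154) dcm [-0.06  1.67 -0.14]
```

Emit:
apply_moves(steps="0 0.6 0 0 1.0; 0 0.6 0 0 1.0; 0 0.6 0 0 1.0; 0 0.3 0 0 1.0; 0 0 0 0 3.6; 0 0 0 0 3.6; 0 0 -3.2 0 3.6; -4.75 -0.25 0 0 3.6; -4.75 -0.2 0 0 3.6; -4.75 -0.2 0 0 3.6; -4.65 -0.2 0 0 3.6; 0 0 0 0 3.6")

```text
t: 29.25
position: [0.6061, 0.0457, 0.1886]
tool_rot: [[-0.047, 0.998, -0.043], [0.999, 0.047, 0.0], [0.002, -0.043, -0.999]]
ft_force: [0.5, 0.6, 0.5]
grip_width: 0.386
```

Emit:
apply_moves(steps="0.2 0.1 1.8 0 3.6; 0 0 1.6 0 3.6; 0 0 0 0 1.0; 0 0 0 0 1.0; 0 0 0 0 1.0; 0 0.5 0 0 1.0; 0 0.5 0 0 1.0; 0 0.3 0 0 1.0; 0 0 0 0 1.0")

```text
t: 30.38
position: [0.6138, 0.0505, 0.1514]
tool_rot: [[-0.051, 0.997, -0.058], [0.999, 0.051, -0.003], [-0.0, -0.058, -0.998]]
ft_force: [-0.5, 0.9, -1.7]
grip_width: 0.208
```

```bash
python3 - <<'E'
from h import *
st((20,150,154))
E
```

```text
t 30.38 cab mm [ 21.3 -40.  151.4] jaw yaw rel cab -0.11 grip 19.5 F [-0.5  0.9 -1.7] j6 -2
(20, 150, 154) dcm [19.   -0.18 -0.25]
```

Emit:
apply_moves(steps="0 0 0 0 4.4; 0 0 0 0 4.4; 0 0 -4 0 4.4; 0 0 -3 0 4.4; -3.4 -4.4 0 0 4.4; -4.2 -5 0 0 4.4; -4.2 -5 0 0 4.4; -4.2 -5 0 0 4.4; -4.2 -5 0 0 4.4; 0 0 0 0 4.4")

```text
t: 31.62
position: [0.3902, -0.1588, 0.2384]
tool_rot: [[-0.052, 0.997, -0.051], [0.999, 0.052, -0.006], [-0.003, -0.051, -0.999]]
ft_force: [0.4, 0.5, 0.2]
grip_width: 0.466
```

```bash
cat >> h.py <<'E'
def tray(c,s=None):
    hsv=cv2.cvtColor(np.array(c['pixels']),cv2.COLOR_RGB2HSV)
    m=cv2.inRange(hsv,(3,120,50),(18,255,255)); m[:,:300]=0
    k,l,stt,ce=cv2.connectedComponentsWithStats(m)
    for i in range(1,k):
        if stt[i,4]>20: print('amber',stt[i].tolist(),ce[i].round(1),(tocab(ray(c,*ce[i],.055))*1000).round(0))
E
python3 - <<'E'
from h import *
st((20,150,154))
c=cam('top'); tray(c)
a=cv2.cvtColor(c['pixels'],cv2.COLOR_RGB2BGR)[110:260,140:430]
cv2.imwrite('pics/t2.png',cv2.convertScaleAbs(cv2.resize(a,None,fx=2.75,fy=2.75,interpolation=cv2.INTER_CUBIC),alpha=1.4))
E
```

```text
t 31.62 cab mm [-213.  -237.2  238.4] jaw yaw rel cab -0.02 grip 43.8 F [0.4 0.5 0.2] j6 -29
(20, 150, 154) dcm [38.75 23.69  7.13]
amber [366, 195, 12, 12, 55] [369.7 201.1] [ -87. -443.   55.]
amber [340, 217, 11, 12, 59] [343.8 222.3] [-148. -360.   55.]
amber [363, 217, 11, 12, 60] [366.8 222.6] [-152. -430.   55.]
```

View pics/t2.png

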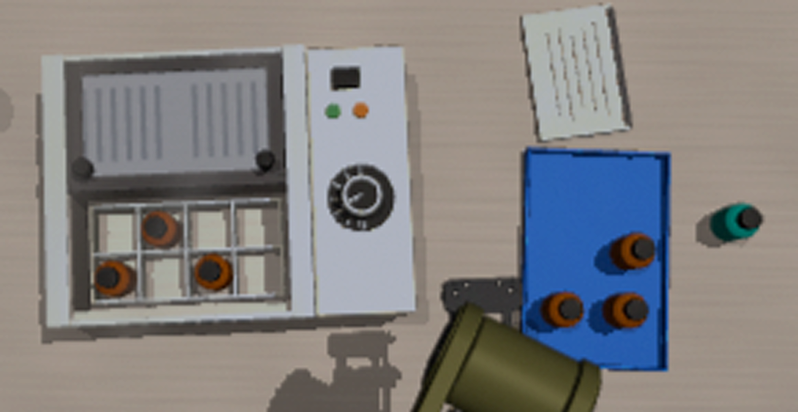

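Image: lid open with knobs level at (83,167) and (264,159). The rack holds dried bottles in rear pocket 2, front pocket 1 and front pocket 3, counted from the left. The tray bottles are unmoved at caps (569,308), (634,309) and (643,245). Going for the nearest.

```bash
python3 - <<'E'
from h import *
st((-147,-363,130),(-147,-363,88))
c=cam('top')
for u,v in((83,167),(264,159)): print((tocab(ray(c,u/2.75+139.8,v/2.75+109.8,.154))*1000).round(1))
E
```

```text
t 31.68 cab mm [-211.8 -236.3  238.4] jaw yaw rel cab 0.06 grip 44.0 F [ 0.2 -0.6  0.2] j6 -29
(-147, -363, 130) dcm [-12.65   7.01  10.53]
(-147, -363, 88) dcm [-12.63   7.22  14.72]
[ 18.8 147.3 154. ]
[ 19.6 -42.  154. ]
```

Emit:
apply_moves(steps="-4.2 2.3 1 0 4.4; -4.2 2.3 2 0 4.4; -4.2 2.3 3 0 4.4; 0 0 3.5 0 4.4; 0 0 0 0 4.4")

```text
t: 32.35
position: [0.4719, -0.2785, 0.1366]
tool_rot: [[-0.064, 0.997, -0.048], [0.998, 0.064, -0.006], [-0.003, -0.048, -0.999]]
ft_force: [-0.1, -0.4, 1.3]
grip_width: 0.469
```

```bash
python3 - <<'E'
from h import *
st((-147,-363,130),(-147,-363,88))
E
```

```text
t 32.35 cab mm [-137.7 -361.   136.6] jaw yaw rel cab 0.68 grip 44.1 F [-0.1 -0.4  1.3] j6 -36
(-147, -363, 130) dcm [-0.18 -0.9   0.71]
(-147, -363, 88) dcm [-0.17 -0.7   4.9 ]
```

Emit:
apply_moves(steps="-0.2 -0.7 1 0 4.4; 0 0 2 0 4.4; 0 0 1.9 0 4.4; 0 0 0 0 4.4; 0 0 0 0 1.5; 0 0 0 0 1.5; 0 0 0 0 1.5", newtons=20)

```text
t: 33.22
position: [0.4657, -0.2804, 0.0942]
tool_rot: [[-0.069, 0.997, -0.039], [0.998, 0.069, -0.012], [-0.009, -0.04, -0.999]]
ft_force: [-0.5, 0.1, -2.3]
grip_width: 0.248
```

```bash
python3 - <<'E'
from h import *
st((-147,-363,88))
E
```

```text
t 33.23 cab mm [-143.9 -362.7   94.2] jaw yaw rel cab 0.93 grip 23.3 F [-0.5  0.1 -2.3] j6 -37
(-147, -363, 88) dcm [-0.02 -0.28  0.64]
```

Emit:
apply_moves(steps="0 0 -4 0 1.5; 0 0 -5 0 1.5; 0 0 -5 0 1.5; 0 0 -4 0 1.5; 4.8 1.8 0 0 1.5; 4.8 1.8 0 0 1.5; 4.8 1.8 0 0 1.5; 4.8 1.8 0 0 1.5; 4.8 1.8 0 0 1.5; 4.8 1.8 0 0 1.5; 0 0 0 0 1.5")

```text
t: 34.6
position: [0.5621, 0.0258, 0.2743]
tool_rot: [[-0.067, 0.997, -0.038], [0.998, 0.066, -0.011], [-0.009, -0.039, -0.999]]
ft_force: [-1.0, -0.5, -1.2]
grip_width: 0.248
```

```bash
python3 - <<'E'
from h import *
st((-39.5,-25.5,180),(-39.5,-25.5,112))
E
```

```text
t 34.60 cab mm [-31.6 -61.9 274.3] jaw yaw rel cab 0.80 grip 23.3 F [-1.  -0.5 -1.2] j6 -5
(-39.5, -25.5, 180) dcm [ 3.73 -0.37  9.42]
(-39.5, -25.5, 112) dcm [ 3.79 -0.11 16.22]
```

Emit:
apply_moves(steps="3.7 -0.3 0 -0.014 1.5; 0 0 4 0 1.5; 0 0 4 0 1.5; 0 0 0 0 1.5")

```text
t: 35.1
position: [0.5531, 0.0608, 0.1933]
tool_rot: [[-0.08, 0.996, -0.037], [0.997, 0.08, -0.012], [-0.009, -0.038, -0.999]]
ft_force: [-0.1, 0.1, -1.1]
grip_width: 0.249
```

```bash
python3 - <<'E'
from h import *
st((-39.5,-25.5,112))
E
```

```text
t 35.10 cab mm [-38.7 -26.5 193.3] jaw yaw rel cab 1.58 grip 23.4 F [-0.1  0.1 -1.1] j6 -2
(-39.5, -25.5, 112) dcm [0.17 0.23 8.12]
```

Emit:
apply_moves(steps="0.1 0 2 0.028 1.5; 0 0.1 2 0 1.5; 0 0.1 2 0 1.5; 0 0 2 0 1.5; 0 0 0 0 1.5")

```text
t: 35.72
position: [0.5566, 0.058, 0.1215]
tool_rot: [[-0.048, 0.998, -0.026], [0.999, 0.048, -0.012], [-0.01, -0.027, -1.0]]
ft_force: [-0.3, -0.3, -1.4]
grip_width: 0.25
```

```bash
python3 - <<'E'
from h import *
st((-39.5,-25.5,110))
E
```

```text
t 35.73 cab mm [-35.4 -29.4 121.5] jaw yaw rel cab -0.26 grip 23.5 F [-0.3 -0.3 -1.4] j6 -0
(-39.5, -25.5, 110) dcm [ 0.4  -0.38  1.15]
```

Emit:
apply_moves(steps="0.4 -0.4 0.3 0 1.5; 0 0 0.7 0 1.5; 0 0 0 0 1.5")

```text
t: 36.1
position: [0.5533, 0.0617, 0.1147]
tool_rot: [[-0.048, 0.999, -0.021], [0.999, 0.047, -0.011], [-0.01, -0.022, -1.0]]
ft_force: [-0.8, 0.3, -2.4]
grip_width: 0.247
```

```bash
python3 - <<'E'
from h import *
st((-39.5,-25.5,110))
E
```

```text
t 36.10 cab mm [-38.5 -25.6 114.7] jaw yaw rel cab -0.29 grip 23.2 F [-0.8  0.3 -2.4] j6 0
(-39.5, -25.5, 110) dcm [ 0.02 -0.09  0.47]
```

Emit:
apply_moves(steps="0 -0.1 0.4 0 1.5; 0 0 0.2 0 1.5; 0 0 0 0 4.0; 0 0 0 0 4.0; 0 0 0 0 4.0; 0 0 -2 0 4.2; 0 0 -4 0 4.2; 0 0 -5 0 4.2; 0 0 -5 0 4.2; 0 0 0 0 4.2")

```text
t: 37.35
position: [0.5557, 0.0634, 0.2741]
tool_rot: [[-0.048, 0.999, -0.021], [0.999, 0.047, -0.011], [-0.01, -0.021, -1.0]]
ft_force: [0.5, 0.2, 0.6]
grip_width: 0.45
```

```bash
python3 - <<'E'
from h import *
st((-150,-434,180))
c=cam('top'); tray(c)
E
```

```text
t 37.35 cab mm [-36.  -24.  274.1] jaw yaw rel cab -0.30 grip 42.3 F [0.5 0.2 0.6] j6 0
(-150, -434, 180) dcm [-40.95 -10.98  10.06]
amber [366, 195, 12, 12, 55] [369.7 201.1] [ -87. -443.   55.]
amber [363, 217, 11, 12, 60] [366.8 222.6] [-152. -430.   55.]
```

Emit:
apply_moves(steps="-4.9 -1.3 0 0 4.4; -4.9 -1.3 0 0 4.4; -4.9 -1.3 0 0 4.4; -4.9 -1.3 0 0 4.4; -4.9 -1.3 0 0 4.4; -4.9 -1.3 0 0 4.4; -4.9 -1.4 2 0 4.4; -4.9 -1.4 3 0 4.4; 0 0 4 0 4.4; 0 0 0 0 4.4")

```text
t: 38.65
position: [0.4571, -0.3447, 0.1705]
tool_rot: [[-0.049, 0.998, -0.044], [0.999, 0.049, -0.002], [-0.0, -0.044, -0.999]]
ft_force: [0.3, 1.2, 1.7]
grip_width: 0.466
```

```bash
python3 - <<'E'
from h import *
st((-151,-433.5,92))
E
```

```text
t 38.65 cab mm [-156.  -426.3  170.5] jaw yaw rel cab -0.20 grip 43.8 F [0.3 1.2 1.7] j6 -42
(-151, -433.5, 92) dcm [-0.71  0.84  7.82]
```

Emit:
apply_moves(steps="-0.7 0.6 2.5 0 4.4; 0 0.1 2.5 0 4.4; 0 0 1.4 0 4.4; 0 0 0 0 4.4; 0 0 0 0 4.4")

```text
t: 39.28
position: [0.4642, -0.3512, 0.1099]
tool_rot: [[-0.052, 0.998, -0.04], [0.999, 0.051, -0.006], [-0.004, -0.04, -0.999]]
ft_force: [0.7, -0.1, 0.7]
grip_width: 0.472
```

```bash
python3 - <<'E'
from h import *
st((-151,-433.5,92))
E
```

```text
t 39.27 cab mm [-149.2 -433.3  109.9] jaw yaw rel cab -0.06 grip 44.4 F [ 0.7 -0.1  0.7] j6 -42
(-151, -433.5, 92) dcm [-0.02 -0.11  1.79]
```

Emit:
apply_moves(steps="0 -0.1 1.8 0 4.4; 0 0 0.2 0 4.4; 0 0 0 0 1.5; 0 0 0 0 1.5; 0 0 0 0 1.5; 0 0 0 0 1.5")

```text
t: 40.02
position: [0.4627, -0.3517, 0.0901]
tool_rot: [[-0.052, 0.998, -0.038], [0.999, 0.051, -0.007], [-0.005, -0.039, -0.999]]
ft_force: [0.7, 0.2, -1.8]
grip_width: 0.25
```

Emit:
apply_moves(steps="0 0 -4 0 1.5; 0 0 -5 0 1.5; 0 0 -5 0 1.5; 0 0 -4 0 1.5; 5 0.8 0 0 1.5; 5 0.8 0 0 1.5; 5 0.8 0 0 1.5; 5 0.8 0 0 1.5; 5 0.8 0 0 1.5; 5 0.8 0 0 1.5; 5 0.8 0 0 1.5; 0 0 0 0 1.5")

```text
t: 41.52
position: [0.5074, 0.0131, 0.2721]
tool_rot: [[-0.05, 0.998, -0.038], [0.999, 0.05, -0.005], [-0.003, -0.039, -0.999]]
ft_force: [-0.1, 0.1, -1.2]
grip_width: 0.252
```

```bash
python3 - <<'E'
from h import *
st((-92.5,-25.5,180))
E
```

```text
t 41.52 cab mm [-86.9 -71.7 272.1] jaw yaw rel cab -0.16 grip 23.7 F [-0.1  0.1 -1.2] j6 -5
(-92.5, -25.5, 180) dcm [ 4.65 -0.21  9.21]
```

Emit:
apply_moves(steps="4.6 -0.2 0 0 1.5; 0 0 4 0 1.5; 0 0 4 0 1.5; 0 0 0 0 1.5; 0 0 0 0 1.5")

```text
t: 42.15
position: [0.5007, 0.0576, 0.1925]
tool_rot: [[-0.049, 0.998, -0.035], [0.999, 0.049, -0.006], [-0.004, -0.036, -0.999]]
ft_force: [1.1, 0.3, -0.8]
grip_width: 0.251
```

```bash
python3 - <<'E'
from h import *
st((-92.5,-25.5,106))
E
```

```text
t 42.15 cab mm [-91.3 -26.9 192.5] jaw yaw rel cab -0.23 grip 23.6 F [ 1.1  0.3 -0.8] j6 -0
(-92.5, -25.5, 106) dcm [0.18 0.18 8.65]
```

Emit:
apply_moves(steps="0.1 0 2 0 1.5; 0.1 0 2 0 1.5; 0 0.1 1.5 0 1.5; 0 0 0 0 1.5")

```text
t: 42.65
position: [0.5029, 0.0582, 0.1422]
tool_rot: [[-0.047, 0.999, -0.026], [0.999, 0.047, -0.005], [-0.004, -0.026, -1.0]]
ft_force: [-0.5, -0.1, -2.1]
grip_width: 0.249
```

```bash
python3 - <<'E'
from h import *
st((-92.5,-25.5,106))
E
```

```text
t 42.65 cab mm [-89.  -26.4 142.2] jaw yaw rel cab -0.32 grip 23.4 F [-0.5 -0.1 -2.1] j6 -0
(-92.5, -25.5, 106) dcm [ 0.11 -0.25  3.63]
```

Emit:
apply_moves(steps="0.1 -0.4 1 0 1.5; 0 0 1 0 1.5; 0 0 1 0 1.5; 0 0 0 0 1.5")

```text
t: 43.15
position: [0.4985, 0.0588, 0.1118]
tool_rot: [[-0.047, 0.999, -0.024], [0.999, 0.047, -0.005], [-0.004, -0.024, -1.0]]
ft_force: [0.3, 0.0, -1.6]
grip_width: 0.248
```

```bash
python3 - <<'E'
from h import *
st((-92.5,-25.5,106))
E
```

```text
t 43.15 cab mm [-93.4 -25.6 111.8] jaw yaw rel cab -0.33 grip 23.3 F [ 0.3  0.  -1.6] j6 0
(-92.5, -25.5, 106) dcm [0.02 0.1  0.58]
```

Emit:
apply_moves(steps="0 0.1 0.4 0 1.5; 0 0 0.2 0 1.5; 0 0 0 0 4.0; 0 0 0 0 4.0; 0 0 0 0 4.0; 0 0 -2 0 4.2; 0 0 -4 0 4.2; 0 0 -5 0 4.2; 0 0 -5 0 4.2; 0 0 0 0 4.2")

```text
t: 44.4
position: [0.5035, 0.0597, 0.2714]
tool_rot: [[-0.047, 0.999, -0.023], [0.999, 0.047, -0.005], [-0.004, -0.023, -1.0]]
ft_force: [0.9, -0.8, -0.5]
grip_width: 0.447
```

```bash
python3 - <<'E'
from h import *
st((-86,-445,180))
c=cam('top'); tray(c)
E
```

```text
t 44.40 cab mm [-88.3 -25.  271.4] jaw yaw rel cab -0.33 grip 42.0 F [ 0.9 -0.8 -0.5] j6 0
(-86, -445, 180) dcm [-41.96   0.68   9.31]
amber [366, 195, 12, 12, 55] [369.7 201.1] [ -87. -443.   55.]
```

Emit:
apply_moves(steps="-5 0.2 0 0 4.4; -5 0.2 0 0 4.4; -5 0.2 0 0 4.4; -5 0 0 0 4.4; -5 0 0 0 4.4; -5 0 0 0 4.4; -5 0 2 0 4.4; -5 0 3 0 4.4; 0 0 4 0 4.4; 0 0 0 0 4.4")

```text
t: 45.7
position: [0.52, -0.3505, 0.1595]
tool_rot: [[-0.049, 0.998, -0.047], [0.999, 0.049, 0.005], [0.007, -0.046, -0.999]]
ft_force: [-0.4, 0.2, -0.1]
grip_width: 0.465
```

```bash
python3 - <<'E'
from h import *
st((-85,-445,92))
E
```

```text
t 45.70 cab mm [ -93.4 -435.5  159.5] jaw yaw rel cab -0.19 grip 43.7 F [-0.4  0.2 -0.1] j6 -39
(-85, -445, 92) dcm [-1.    1.15  6.7 ]
```

Emit:
apply_moves(steps="-1 1 1.5 0 4.4; 0 0.1 2 0 4.4; 0 0 1.2 0 4.4; 0 0 0 0 4.4; 0 0 0 0 4.4")

```text
t: 46.32
position: [0.5304, -0.3585, 0.1136]
tool_rot: [[-0.051, 0.998, -0.044], [0.999, 0.051, 0.003], [0.005, -0.044, -0.999]]
ft_force: [0.5, -0.4, 0.9]
grip_width: 0.468
```

```bash
python3 - <<'E'
from h import *
st((-85,-445,91))
E
```

```text
t 46.33 cab mm [ -83.5 -444.   113.6] jaw yaw rel cab -0.07 grip 44.0 F [ 0.5 -0.4  0.9] j6 -39
(-85, -445, 91) dcm [-0.11 -0.05  2.27]
```

Emit:
apply_moves(steps="-0.1 -0.1 1.8 0 4.4; 0 0 0.5 0 4.4; 0 0 0 0 1.5; 0 0 0 0 1.5; 0 0 0 0 1.5; 0 0 0 0 1.5")

```text
t: 47.08
position: [0.5284, -0.3596, 0.0901]
tool_rot: [[-0.051, 0.998, -0.043], [0.999, 0.051, 0.002], [0.004, -0.043, -0.999]]
ft_force: [-0.1, 0.0, -1.3]
grip_width: 0.248
```

Emit:
apply_moves(steps="0 0 -4 0 1.5; 0 0 -5 0 1.5; 0 0 -5 0 1.5; 0 0 -4 0 1.5; 5.4 0.5 0 0 1.5; 5.4 0.5 0 0 1.5; 5.4 0.5 0 0 1.5; 5.4 0.5 0 0 1.5; 5.4 0.5 0 0 1.5; 5.4 0.5 0 0 1.5; 5.4 0.5 0 0 1.5; 0 0 0 0 1.5")

```text
t: 48.58
position: [0.5513, 0.031, 0.2766]
tool_rot: [[-0.049, 0.998, -0.042], [0.999, 0.05, 0.004], [0.006, -0.042, -0.999]]
ft_force: [0.1, -0.2, -1.8]
grip_width: 0.251
```

```bash
python3 - <<'E'
from h import *
st((-39.5,27.5,190))
E
```

```text
t 48.58 cab mm [-42.1 -56.2 276.6] jaw yaw rel cab -0.16 grip 23.5 F [ 0.1 -0.2 -1.8] j6 -4
(-39.5, 27.5, 190) dcm [8.32 0.6  8.69]
```

Emit:
apply_moves(steps="4.2 0.2 0 0 1.5; 4.1 0.1 0 0 1.5; 0 0 4 0 1.5; 0 0 4 0 1.5; 0 0 0 0 1.5; 0 0 0 0 1.5")

```text
t: 49.32
position: [0.548, 0.1134, 0.1977]
tool_rot: [[-0.047, 0.998, -0.039], [0.999, 0.047, 0.003], [0.005, -0.039, -0.999]]
ft_force: [-0.2, 0.1, -0.5]
grip_width: 0.251
```

```bash
python3 - <<'E'
from h import *
st((-39.5,27.5,106))
E
```

```text
t 49.33 cab mm [-41.   26.3 197.7] jaw yaw rel cab -0.31 grip 23.6 F [-0.2  0.1 -0.5] j6 5
(-39.5, 27.5, 106) dcm [0.08 0.51 9.16]
```

Emit:
apply_moves(steps="0.1 0 2 0 1.5; 0.1 0 2 0 1.5; 0 0 2 0 1.5; 0 0 0 0 1.5; 0 0 0 0 1.5")

```text
t: 49.95
position: [0.5501, 0.1142, 0.1458]
tool_rot: [[-0.045, 0.999, -0.026], [0.999, 0.045, 0.005], [0.006, -0.026, -1.0]]
ft_force: [0.6, 0.4, -1.5]
grip_width: 0.25
```

```bash
python3 - <<'E'
from h import *
st((-39.5,27.5,106))
E
```

```text
t 49.95 cab mm [-38.9  27.  145.8] jaw yaw rel cab -0.44 grip 23.5 F [ 0.6  0.4 -1.5] j6 5
(-39.5, 27.5, 106) dcm [0.02 0.04 3.98]
```

Emit:
apply_moves(steps="0 -0.1 1.2 0 1.5; 0 0 1.2 0 1.5; 0 0 1.0 0 1.5; 0 0 0 0 1.5")

```text
t: 50.45
position: [0.5487, 0.1143, 0.111]
tool_rot: [[-0.045, 0.999, -0.024], [0.999, 0.045, 0.005], [0.006, -0.024, -1.0]]
ft_force: [-0.0, 0.7, -2.5]
grip_width: 0.25
```

```bash
python3 - <<'E'
from h import *
st((-39.5,27.5,106))
E
```

```text
t 50.45 cab mm [-40.4  27.2 111. ] jaw yaw rel cab -0.45 grip 23.5 F [-0.   0.7 -2.5] j6 5
(-39.5, 27.5, 106) dcm [0.03 0.1  0.49]
```

Emit:
apply_moves(steps="0 0.1 0.4 0 1.5; 0 0 0.1 0 1.5; 0 0 0 0 3.8; 0 0 0 0 3.8; 0 0 0 0 3.8; 0 0 -2 0 3.8; 0 0 -5 0 3.8; 0 0 -5 0 3.8; -5 -3.5 0 0 3.8; -5.5 -4.5 0 0 3.8; -5.5 -4.5 0 0 3.8; -5.5 -4.5 0 0 3.8")

```text
t: 51.95
position: [0.4065, -0.0899, 0.2325]
tool_rot: [[-0.05, 0.999, -0.02], [0.999, 0.05, 0.004], [0.005, -0.02, -1.0]]
ft_force: [-0.3, -0.8, 0.3]
grip_width: 0.406
```

```bash
python3 - <<'E'
from h import *
st((20,-42,190))
c=cam('top'); tray(c)
a=cv2.cvtColor(c['pixels'],cv2.COLOR_RGB2BGR)[110:260,140:430]
cv2.imwrite('pics/t3.png',cv2.convertScaleAbs(cv2.resize(a,None,fx=2.75,fy=2.75,interpolation=cv2.INTER_CUBIC),alpha=1.4))
E
```

```text
t 51.95 cab mm [-193.1 -169.3  232.5] jaw yaw rel cab -0.14 grip 38.2 F [-0.3 -0.8  0.3] j6 -20
(20, -42, 190) dcm [12.76 21.36  3.89]
```

View pics/t3.png

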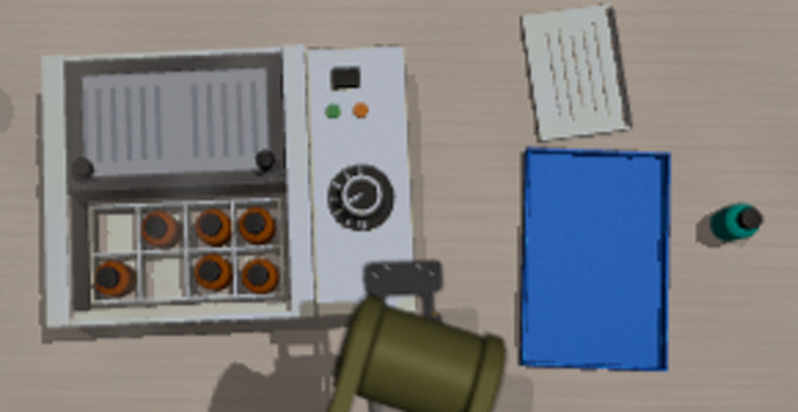

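Image: the tray is empty. All six bottles stand upright, the new ones in rear pocket 3 (213,226), rear pocket 4 (257,224) and front pocket 4 (258,274). Now closing, starting with the right knob.

Emit:
apply_moves(steps="3.1 5.2 0 0 3.8; 3.1 5.2 0 0 3.8; 3.1 5.2 0.5 0 3.8; 3.1 5.2 1 0 3.8; 0 0 1 0 3.8; 0 0 0 0 3.8; 0 0 0 0 3.8")

```text
t: 52.88
position: [0.6096, 0.0398, 0.2043]
tool_rot: [[-0.039, 0.999, -0.018], [0.999, 0.039, 0.002], [0.002, -0.018, -1.0]]
ft_force: [0.2, -0.6, -0.2]
grip_width: 0.407
```

```bash
python3 - <<'E'
from h import *
st((20,-42,153))
E
```

```text
t 52.88 cab mm [ 16.6 -50.5 204.3] jaw yaw rel cab -0.75 grip 38.3 F [ 0.2 -0.6 -0.2] j6 -2
(20, -42, 153) dcm [0.84 0.42 5.13]
```

Emit:
apply_moves(steps="0.8 0.4 1.2 0 3.8; 0 0 2 0 3.8; 0 0 1.8 0 3.8; 0 0 0 0 3.8; 0 0 0 0 1.0; 0 0 0 0 1.0; 0 0 0 0 1.0; 0 -0.6 0 0 1.0; 0 -0.5 0 0 1.0; 0 0 0 0 1.0")

```text
t: 54.12
position: [0.6008, 0.0473, 0.1551]
tool_rot: [[-0.036, 0.999, -0.012], [0.999, 0.036, 0.002], [0.003, -0.012, -1.0]]
ft_force: [-2.9, -0.2, -1.9]
grip_width: 0.208
```

```bash
python3 - <<'E'
from h import *
st((20,150,190))
E
```

```text
t 54.12 cab mm [  8.2 -42.5 155.1] jaw yaw rel cab -0.92 grip 19.6 F [-2.9 -0.2 -1.9] j6 -1
(20, 150, 190) dcm [19.27  0.83 -3.45]
```

Emit:
apply_moves(steps="0 0 0 0 3.6; 0 0 0 0 3.6; 0 0 -3.2 0 3.6; 4.75 0.25 0 0 3.6; 4.75 0.25 0 0 3.6; 4.75 0.25 0 0 3.6; 4.7 0.2 0 0 3.6; 0 0 0 0 3.6; 0 0 1.8 0 3.6; 0 0 1.4 0 3.6; 0 0 0 0 1.0; 0 0 0 0 1.0")

```text
t: 55.62
position: [0.6024, 0.2396, 0.1553]
tool_rot: [[-0.033, 0.999, -0.017], [0.999, 0.033, 0.002], [0.002, -0.017, -1.0]]
ft_force: [-34.1, 2.7, 17.7]
grip_width: 0.21
```

```bash
python3 - <<'E'
from h import *
st((0,150,153))
E
```

```text
t 55.62 cab mm [ 19.9 149.5 155.3] jaw yaw rel cab -1.13 grip 19.7 F [-34.1   2.7  17.7] j6 16
(0, 150, 153) dcm [ 0.01 -1.99  0.26]
```

Emit:
apply_moves(steps="0 -0.6 0 0 1.0; 0 -0.7 0 0 1.0; 0 -0.7 0 0 1.0; 0 0 0 0 1.0; 0 0 0 0 3.6; 0 0 0 0 3.6; 0 0 -3.2 0 3.6; -4.75 0.1 0 0 3.6; -4.75 0.1 0 0 3.6; -4.75 0.1 0 0 3.6; -4.6 0.1 0 0 3.6; 0 0 0 -0.016 3.6")

```text
t: 57.12
position: [0.5947, 0.044, 0.1908]
tool_rot: [[-0.048, 0.999, -0.009], [0.999, 0.048, 0.002], [0.003, -0.009, -1.0]]
ft_force: [-0.5, -0.1, -0.2]
grip_width: 0.383
```

```bash
python3 - <<'E'
from h import *
st((8.2,-42,153))
E
```

```text
t 57.12 cab mm [  1.9 -45.5 190.8] jaw yaw rel cab -0.24 grip 36.0 F [-0.5 -0.1 -0.2] j6 -2
(8.2, -42, 153) dcm [0.34 0.67 3.78]
```

Emit:
apply_moves(steps="0.3 0.6 1.8 0 3.6; 0 0 1.8 0 3.6; 0 0 0 0 1.0; 0 0 0 0 1.0; 0 0 0 0 1.0; 0 -0.6 0 0 1.0; 0 -0.6 0 0 1.0; 0 -0.7 0 0 1.0; 0 0 0 0 1.0")

```text
t: 58.25
position: [0.5801, 0.0506, 0.1512]
tool_rot: [[-0.052, 0.999, -0.012], [0.999, 0.052, 0.002], [0.002, -0.012, -1.0]]
ft_force: [-3.8, -1.1, -1.4]
grip_width: 0.208
```

Emit:
apply_moves(steps="0 0 0 0 3.6; 0 0 0 0 3.6; 0 0 -3.2 0 3.6; 4.75 0.25 0 0 3.6; 4.75 0.25 0 0 3.6; 4.75 0.25 0 0 3.6; 4.7 0.2 0 0 3.6; 0 0 0 0 3.6; 0 0 0 0 3.6")

```text
t: 59.38
position: [0.582, 0.2458, 0.1869]
tool_rot: [[-0.051, 0.999, -0.007], [0.999, 0.051, 0.003], [0.004, -0.007, -1.0]]
ft_force: [-0.2, 0.7, -0.3]
grip_width: 0.386
```

```bash
python3 - <<'E'
from h import *
st((0,150,153))
E
```

```text
t 59.38 cab mm [ -0.2 156.7 186.9] jaw yaw rel cab -0.09 grip 36.3 F [-0.2  0.7 -0.3] j6 16
(0, 150, 153) dcm [-0.69  0.04  3.38]
```

Emit:
apply_moves(steps="-0.6 0 1.7 0 3.6; 0 0 1.7 0 3.6; 0 0 0 0 1.0; 0 0 0 0 1.0; 0 0 0 0 1.0; 0 -0.7 0 0 1.0; 0 -0.7 0 0 1.0; 0 -0.7 0 0 1.0; 0 0 0 0 1.0")

```text
t: 60.5
position: [0.5609, 0.2349, 0.1496]
tool_rot: [[-0.047, 0.999, -0.008], [0.999, 0.047, 0.002], [0.003, -0.008, -1.0]]
ft_force: [-3.6, 1.5, -3.2]
grip_width: 0.21
```

Emit:
apply_moves(steps="0 0 0 0 3.6; 0 0 0 0 3.6; 0 0 -3.4 0 3.6; -4.7 0.2 0 0 3.6; -4.7 0.2 0 0 3.6; -4.7 0.2 0 0 3.6; -4.6 0.2 0 0 3.6; 0 0 0 0 3.6; 0 0 0 0 3.6")

```text
t: 61.62
position: [0.5806, 0.0437, 0.1868]
tool_rot: [[-0.048, 0.999, -0.002], [0.999, 0.048, 0.003], [0.003, -0.002, -1.0]]
ft_force: [0.7, 0.4, 0.0]
grip_width: 0.384
```

```bash
python3 - <<'E'
from h import *
st((-12.3,-42,153))
E
```

```text
t 61.62 cab mm [-12.2 -45.  186.8] jaw yaw rel cab -0.29 grip 36.1 F [0.7 0.4 0. ] j6 -2
(-12.3, -42, 153) dcm [ 0.29 -0.01  3.38]
```

Emit:
apply_moves(steps="0.2 0 1.7 0 3.6; 0 0 1.7 0 3.6; 0 0 0 0 1.0; 0 0 0 0 1.0; 0 0 0 0 1.0; 0 -0.7 0 0 1.0; 0 -0.7 0 0 1.0; 0 -0.7 0 0 1.0; 0 0 0 0 1.0")

```text
t: 62.75
position: [0.5587, 0.0483, 0.1492]
tool_rot: [[-0.051, 0.999, -0.003], [0.999, 0.051, 0.003], [0.004, -0.003, -1.0]]
ft_force: [-4.2, -2.3, -1.2]
grip_width: 0.21
```

Emit:
apply_moves(steps="0 0 0 0 3.6; 0 0 0 0 3.6; 0 0 -3.4 0 3.6; 4.65 0.25 0 0 3.6; 4.65 0.25 0 0 3.6; 4.65 0.25 0 0 3.6; 4.6 0.25 0 0 3.6; 0 0 0 0 3.6; 0 0 0 0 3.6")

```text
t: 63.88
position: [0.562, 0.2395, 0.1871]
tool_rot: [[-0.05, 0.999, 0.003], [0.999, 0.05, 0.005], [0.005, 0.003, -1.0]]
ft_force: [-0.8, -1.1, -0.2]
grip_width: 0.384
```

```bash
python3 - <<'E'
from h import *
st((-21.8,150,153))
E
```

```text
t 63.88 cab mm [-20.5 151.5 187.1] jaw yaw rel cab -0.15 grip 36.1 F [-0.8 -1.1 -0.2] j6 17
(-21.8, 150, 153) dcm [-0.17 -0.14  3.41]
```

Emit:
apply_moves(steps="-0.2 -0.1 1.7 0 3.6; 0 0 1.7 0 3.6; 0 0 0 0 1.0; 0 0 0 0 1.0; 0 0 0 0 1.0; 0 -0.7 0 0 1.0; 0 -0.7 0 0 1.0; 0 -0.7 0 0 1.0; 0 0 0 0 1.0")

```text
t: 65.0
position: [0.5401, 0.233, 0.1497]
tool_rot: [[-0.046, 0.999, 0.002], [0.999, 0.046, 0.004], [0.004, 0.003, -1.0]]
ft_force: [-4.1, 2.4, -2.4]
grip_width: 0.208
```

Emit:
apply_moves(steps="0 0 0 0 3.6; 0 0 0 0 3.6; 0 0 -3.4 0 3.6; -4.7 0.2 0 0 3.6; -4.7 0.2 0 0 3.6; -4.7 0.2 0 0 3.6; -4.6 0.2 0 0 3.6; 0 0 0 0 3.6; 0 0 0 0 3.6")

```text
t: 66.12
position: [0.5598, 0.0412, 0.1868]
tool_rot: [[-0.047, 0.999, 0.01], [0.999, 0.047, 0.004], [0.004, 0.01, -1.0]]
ft_force: [0.0, 1.0, -0.4]
grip_width: 0.381
```

```bash
python3 - <<'E'
from h import *
st((-33.8,-42,153))
E
```

```text
t 66.12 cab mm [-33.1 -46.4 186.8] jaw yaw rel cab -0.34 grip 35.9 F [ 0.   1.  -0.4] j6 -2
(-33.8, -42, 153) dcm [ 0.42 -0.11  3.38]
```

Emit:
apply_moves(steps="0.3 0 1.7 0 3.6; 0 0 1.7 0 3.6; 0 0 0 0 1.0; 0 0 0 0 1.0; 0 0 0 0 1.0; 0 -0.7 0 0 1.0; 0 -0.7 0 0 1.0; 0 -0.7 0 0 1.0; 0 0 0 0 1.0")

```text
t: 67.25
position: [0.5383, 0.0467, 0.1491]
tool_rot: [[-0.05, 0.999, 0.009], [0.999, 0.05, 0.005], [0.004, 0.009, -1.0]]
ft_force: [-4.3, -2.4, -1.8]
grip_width: 0.209
```

Emit:
apply_moves(steps="0 0 0 0 3.6; 0 0 0 0 3.6; 0 0 -3.4 0 3.6; 4.65 0.25 0 0 3.6; 4.65 0.25 0 0 3.6; 4.65 0.25 0 0 3.6; 4.6 0.2 0 0 3.6; 0 0 0 0 3.6; 0 0 0 0 3.6")

```text
t: 68.38
position: [0.5412, 0.2382, 0.1873]
tool_rot: [[-0.049, 0.999, 0.016], [0.999, 0.049, 0.007], [0.006, 0.016, -1.0]]
ft_force: [0.5, -0.7, -0.5]
grip_width: 0.382
```

Emit:
apply_moves(steps="-0.2 -0.1 1.7 0 3.6; 0 0 1.7 0 3.6; 0 0 0 0 1.0; 0 0 0 0 1.0; 0 0 0 0 1.0; 0 -0.7 0 0 1.0; 0 -0.7 0 0 1.0; 0 -0.7 0 0 1.0; 0 0 0 0 1.0")

```text
t: 69.5
position: [0.5201, 0.2318, 0.1498]
tool_rot: [[-0.045, 0.999, 0.015], [0.999, 0.045, 0.006], [0.005, 0.016, -1.0]]
ft_force: [-5.1, 2.5, -2.9]
grip_width: 0.209
```

Emit:
apply_moves(steps="0 0 0 0 3.6; 0 0 0 0 3.6; 0 0 -3.4 0 3.6; -4.65 0.2 0 0 3.6; -4.65 0.2 0 0 3.6; -4.65 0.2 0 0 3.6; -4.6 0.2 0 0 3.6; 0 0 0 0 3.6; 0 0 0 0 3.6")

```text
t: 70.62
position: [0.5396, 0.0413, 0.1867]
tool_rot: [[-0.045, 0.999, 0.024], [0.999, 0.045, 0.006], [0.005, 0.024, -1.0]]
ft_force: [-0.1, -0.4, 0.5]
grip_width: 0.381
```

```bash
python3 - <<'E'
from h import *
st((-55,-42,153))
E
```

```text
t 70.62 cab mm [-53.3 -45.2 186.7] jaw yaw rel cab -0.42 grip 35.8 F [-0.1 -0.4  0.5] j6 -2
(-55, -42, 153) dcm [ 0.31 -0.26  3.37]
```

Emit:
apply_moves(steps="0.2 -0.1 1.7 -0.007 3.6; 0 0 1.7 0 3.6; 0 0 0 0 1.0; 0 0 0 0 1.0; 0 0 0 0 1.0; 0 -0.7 0 0 1.0; 0 -0.7 0 0 1.0; 0 -0.7 0 0 1.0; 0 0 0 0 1.0")

```text
t: 71.75
position: [0.5176, 0.0469, 0.1494]
tool_rot: [[-0.059, 0.998, 0.024], [0.998, 0.059, 0.007], [0.005, 0.024, -1.0]]
ft_force: [-3.8, -3.1, -2.3]
grip_width: 0.209
```

Emit:
apply_moves(steps="0 0 0 0 3.6; 0 0 0 0 3.6; 0 0 -3.4 0 3.6; 4.65 0.25 0 0 3.6; 4.65 0.25 0 0 3.6; 4.65 0.25 0 0 3.6; 4.55 0.2 0 0 3.6; 0 0 0 0 3.6; 0 0 0 0 3.6")

```text
t: 72.88
position: [0.5183, 0.2382, 0.1883]
tool_rot: [[-0.058, 0.998, 0.032], [0.998, 0.058, 0.009], [0.007, 0.032, -0.999]]
ft_force: [-1.2, -0.3, -0.5]
grip_width: 0.381
```

Emit:
apply_moves(steps="-0.2 -0.1 1.7 0 3.6; 0 0 1.7 0 3.6; 0 0 0 0 1.0; 0 0 0 0 1.0; 0 0 0 0 1.0; 0 -0.7 0 0 1.0; 0 -0.7 0 0 1.0; 0 -0.7 0 0 1.0; 0 0 0 0 1.0")

```text
t: 74.0
position: [0.4982, 0.2319, 0.1511]
tool_rot: [[-0.054, 0.998, 0.033], [0.998, 0.054, 0.008], [0.006, 0.033, -0.999]]
ft_force: [-3.9, 1.4, -1.4]
grip_width: 0.209
```

Emit:
apply_moves(steps="0 0 0 0 3.6; 0 0 0 0 3.6; 0 0 -3.4 0 3.6; -4.65 0.2 0 0 3.6; -4.65 0.2 0 0 3.6; -4.65 0.2 0 0 3.6; -4.55 0.2 0 0 3.6; 0 0 0 0 3.6; 0 0 0 0 3.6")

```text
t: 75.12
position: [0.5186, 0.0422, 0.1874]
tool_rot: [[-0.055, 0.998, 0.04], [0.998, 0.054, 0.009], [0.006, 0.041, -0.999]]
ft_force: [-0.3, 0.1, 0.4]
grip_width: 0.382
```

```bash
python3 - <<'E'
from h import *
st((-75,-42,153))
E
```

```text
t 75.12 cab mm [-74.2 -43.2 187.4] jaw yaw rel cab 0.11 grip 35.9 F [-0.3  0.1  0.4] j6 -3
(-75, -42, 153) dcm [ 0.1  -0.22  3.44]
```

Emit:
apply_moves(steps="0 -0.1 1.7 0 3.6; 0 0 1.7 0 3.6; 0 0 0 0 1.0; 0 0 0 0 1.0; 0 0 0 0 1.0; 0 -0.7 0 0 1.0; 0 -0.7 0 0 1.0; 0 -0.8 0 0 1.0; 0 0 0 0 1.0")

```text
t: 76.25
position: [0.495, 0.0452, 0.1529]
tool_rot: [[-0.06, 0.997, 0.04], [0.998, 0.059, 0.009], [0.006, 0.04, -0.999]]
ft_force: [-2.7, -1.2, -4.6]
grip_width: 0.209
```

Emit:
apply_moves(steps="0 0 0 0 3.6; 0 0 0 0 3.6; 0 0 -3.4 0 3.6; 4.65 0.25 0 0 3.6; 4.65 0.25 0 0 3.6; 4.65 0.25 0 0 3.6; 4.55 0.2 0 0 3.6; 0 0 0 0 3.6; 0 0 0 0 3.6")

```text
t: 77.38
position: [0.4945, 0.2354, 0.1927]
tool_rot: [[-0.059, 0.997, 0.048], [0.998, 0.058, 0.01], [0.007, 0.048, -0.999]]
ft_force: [1.0, -0.3, -0.0]
grip_width: 0.381
```

Emit:
apply_moves(steps="-0.1 -0.1 1.7 0 3.6; 0 0 1.7 0 3.6; 0 0 0 0 1.0; 0 0 0 0 1.0; 0 0 0 0 1.0; 0 -0.7 0 0 1.0; 0 -0.7 0 0 1.0; 0 -0.8 0 0 1.0; 0 0 0 0 1.0")

```text
t: 78.5
position: [0.4743, 0.2304, 0.1557]
tool_rot: [[-0.055, 0.997, 0.05], [0.998, 0.055, 0.009], [0.007, 0.05, -0.999]]
ft_force: [-4.8, 1.0, -1.2]
grip_width: 0.208
```

Emit:
apply_moves(steps="0 0 0 0 3.6; 0 0 0 0 3.6; 0 0 -3.4 0 3.6; -4.65 0.2 0 0 3.6; -4.65 0.2 0 0 3.6; -4.65 0.2 0 0 3.6; -4.55 0.2 0 0 3.6; 0 0 0 0 3.6; 0 0 0 0 3.6")

```text
t: 79.62
position: [0.494, 0.0407, 0.1918]
tool_rot: [[-0.055, 0.997, 0.057], [0.998, 0.055, 0.009], [0.006, 0.057, -0.998]]
ft_force: [-0.1, 0.5, 0.1]
grip_width: 0.384
```

```bash
python3 - <<'E'
from h import *
st((-96,-42,153))
E
```

```text
t 79.62 cab mm [-98.8 -43.4 191.8] jaw yaw rel cab 0.15 grip 36.1 F [-0.1  0.5  0.1] j6 -3
(-96, -42, 153) dcm [0.12 0.06 3.89]
```

Emit:
apply_moves(steps="0 0 1.9 0 3.6; 0 0 1.9 0 3.6; 0 0 0 0 1.0; 0 0 0 0 1.0; 0 0 0 0 1.0; 0 -0.7 0 0 1.0; 0 -0.7 0 0 1.0; 0 -0.5 0 0 1.0; 0 -0.3 0 0 1.0")

```text
t: 80.75
position: [0.4765, 0.0443, 0.1538]
tool_rot: [[-0.062, 0.996, 0.068], [0.998, 0.061, 0.009], [0.005, 0.068, -0.998]]
ft_force: [38.1, 3.2, -32.1]
grip_width: 0.214
```

Emit:
apply_moves(steps="0 0 0 0 3.6; 0 0 0 0 3.6; 0 0 -3.4 0 3.6; 4.65 0.2 0 0 3.6; 4.65 0.2 0 0 3.6; 4.65 0.2 0 0 3.6; 4.55 0.1 0 0 3.6; 0 0 0 0 3.6; 0 0 0 0 3.6")

```text
t: 81.88
position: [0.4685, 0.2339, 0.1945]
tool_rot: [[-0.061, 0.995, 0.073], [0.998, 0.061, 0.009], [0.005, 0.073, -0.997]]
ft_force: [-0.5, -0.3, -0.2]
grip_width: 0.382
```

```bash
python3 - <<'E'
from h import *
st((-108.5,150,153))
E
```

```text
t 81.88 cab mm [-114.2  150.9  194.5] jaw yaw rel cab 0.47 grip 35.9 F [-0.5 -0.3 -0.2] j6 20
(-108.5, 150, 153) dcm [-0.11  0.26  4.18]
```

Emit:
apply_moves(steps="-0.1 0.3 2 0 3.6; 0 0 2 0 3.6; 0 0 0 0 1.0; 0 0 0 0 1.0; 0 0 0 0 1.0; 0 -0.5 0 0 1.0; 0 -0.4 0 0 1.0; 0 0 0 0 1.0")

```text
t: 82.88
position: [0.4671, 0.2291, 0.1552]
tool_rot: [[-0.057, 0.995, 0.079], [0.998, 0.056, 0.01], [0.006, 0.079, -0.997]]
ft_force: [7.1, 2.4, -15.6]
grip_width: 0.214
```

```bash
python3 - <<'E'
from h import *
st((-114,150,153))
E
```

```text
t 82.88 cab mm [-115.8  146.1  155.2] jaw yaw rel cab 0.20 grip 20.1 F [  7.1   2.4 -15.6] j6 20
(-114, 150, 153) dcm [0.39 0.16 0.24]
```

Emit:
apply_moves(steps="0 0 0 0 3.8; 0 0 0 0 3.8; 0 0 -4 0 3.8; 0 0 -4 0 3.8; -5.3 -1.2 0 0 7; -5.3 -1.2 0 0 7; -5.3 -1.2 0 0 7; -5.3 -1.2 0 0 7; -5.3 -1.2 0 0 7; -5.3 -1.2 0 0 7; 0 0 0 0 7; 0 0 0 0 7")

```text
t: 84.38
position: [0.4058, -0.1017, 0.2364]
tool_rot: [[-0.059, 0.994, 0.094], [0.998, 0.058, 0.01], [0.005, 0.094, -0.996]]
ft_force: [0.3, -0.3, 0.0]
grip_width: 0.745
```

```bash
python3 - <<'E'
from h import *
st((-20,-141,210))
c=cam('top')
a=cv2.cvtColor(c['pixels'],cv2.COLOR_RGB2BGR)[118:240,148:296]
cv2.imwrite('pics/t4.png',cv2.convertScaleAbs(cv2.resize(a,None,fx=4.5,fy=4.5,interpolation=cv2.INTER_CUBIC),alpha=1.4))
E
```

```text
t 84.38 cab mm [-194.4 -181.   236.4] jaw yaw rel cab 0.32 grip 70.0 F [ 0.3 -0.3  0. ] j6 -25
(-20, -141, 210) dcm [ 3.88 17.13  4.29]
```

View pics/t4.png

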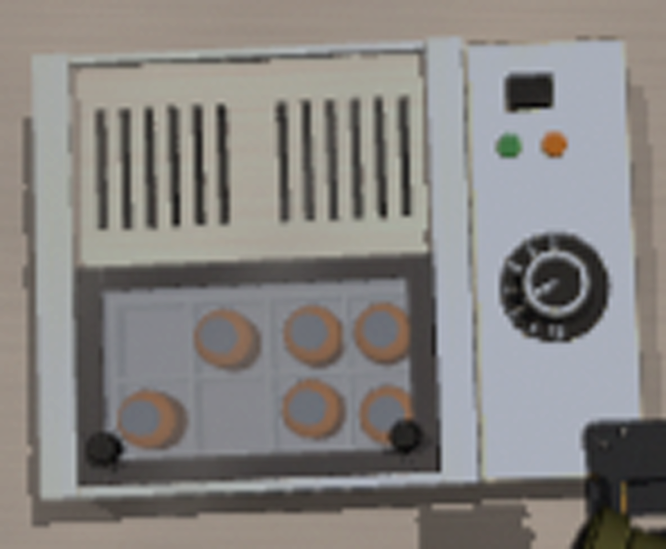

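Image: the lid looks shut, with knobs at (103,449) and (405,436), all bottles upright under the glass, and the timer still on 20. Measuring the knobs.

```bash
python3 - <<'E'
from h import *
c=cam('top')
for u,v in((103,449),(405,436)): print((tocab(ray(c,u/4.5+147.6,v/4.5+117.6,.154))*1000).round(1))
# subpixel: dark blobs near expected knob top
g=cv2.cvtColor(c['pixels'],cv2.COLOR_RGB2GRAY)
for y in (150,-42):
    q=proj(c,c2w((-.114,y/1000,.154),CAB)[0]); print('expected',q.round(1),'in zoom',((q-[147.6,117.6])*4.5).round(0))
E
```

```text
[-115.5  148.6  154. ]
[-114.7  -42.4  154. ]
expected [170.  216.9] in zoom [101. 447.]
expected [237.4 214.3] in zoom [404. 435.]
```

Emit:
apply_moves(steps="1 4.2 0 0 7; 1 4.2 0 0 7; 1 4.2 0 0 7; 0.8 4.2 0 0 7; 0 0 2 0 7; 0 0 0 0 7; 0 0 0 0 7")

```text
t: 85.35
position: [0.5789, -0.0404, 0.2335]
tool_rot: [[-0.074, 0.993, 0.096], [0.997, 0.073, 0.011], [0.004, 0.096, -0.995]]
ft_force: [0.1, 0.2, -0.2]
grip_width: 0.748
```

```bash
python3 - <<'E'
from h import *
st((-20,-141,170),(-20,-141,142))
E
```

```text
t 85.35 cab mm [ -18.3 -128.9  233.5] jaw yaw rel cab 1.19 grip 70.3 F [ 0.1  0.2 -0.2] j6 -13
(-20, -141, 170) dcm [-1.23 -0.8   6.3 ]
(-20, -141, 142) dcm [-1.24 -1.07  9.09]
```

Emit:
apply_moves(steps="-1.2 -0.9 2 0 7; 0 0 2 0 7; 0 0 2 0 7; 0 0 1.5 0 7; 0 0 0 0 7; 0 0 0 0 7")

```text
t: 86.1
position: [0.5787, -0.0517, 0.162]
tool_rot: [[-0.075, 0.992, 0.104], [0.997, 0.074, 0.01], [0.002, 0.104, -0.995]]
ft_force: [0.6, 0.2, 0.7]
grip_width: 0.748
```

```bash
python3 - <<'E'
from h import *
st((-20,-141,142))
E
```

```text
t 86.10 cab mm [ -19.1 -140.2  162. ] jaw yaw rel cab 1.27 grip 70.3 F [0.6 0.2 0.7] j6 -14
(-20, -141, 142) dcm [-0.08 -0.3   1.98]
```

Emit:
apply_moves(steps="-0.1 -0.3 1 0 7; 0 0 0.9 0 7; 0 0 0 0 7; 0 0 0 0 3.5; 0 0 0 0 3.5; 0 0 0 0 3.5; 0 0 0 0 3.5", newtons=20)

```text
t: 86.98
position: [0.5771, -0.053, 0.1426]
tool_rot: [[-0.075, 0.992, 0.102], [0.997, 0.074, 0.01], [0.002, 0.103, -0.995]]
ft_force: [-2.5, -0.5, 0.6]
grip_width: 0.455
```

```bash
python3 - <<'E'
from h import *
st((-20,-141,142))
E
```

```text
t 86.97 cab mm [ -20.7 -141.4  142.6] jaw yaw rel cab 1.28 grip 42.8 F [-2.5 -0.5  0.6] j6 -15
(-20, -141, 142) dcm [0.03 0.07 0.07]
```

Emit:
apply_moves(steps="0 0 0 0.15 3.5; 0 0 0 0.15 3.5; 0 0 0 0.15 3.5; 0 0 0 0.15 3.5; 0 0 0 0.15 3.5; 0 0 0 0 3.5")

```text
t: 87.72
position: [0.5773, -0.0531, 0.1429]
tool_rot: [[0.638, 0.763, 0.103], [0.767, -0.642, 0.009], [0.073, 0.073, -0.995]]
ft_force: [0.7, -0.3, -0.9]
grip_width: 0.448
```

```bash
python3 - <<'E'
from h import *
st((-20,-141,142)); print(env.observe()['wrist_torque'])
E
```

```text
t 87.72 cab mm [ -20.6 -141.5  142.9] jaw yaw rel cab -43.08 grip 42.2 F [ 0.7 -0.3 -0.9] j6 30
(-20, -141, 142) dcm [ 0.07 -0.    0.09]
[-0.01609638  0.29107197 -0.04783106]
```

Emit:
apply_moves(steps="0 0 0 0.14 3.5; 0 0 0 0.13 3.5; 0 0 0 0 3.5")

```text
t: 88.1
position: [0.5774, -0.0532, 0.1429]
tool_rot: [[0.815, 0.57, 0.103], [0.572, -0.82, 0.009], [0.09, 0.052, -0.995]]
ft_force: [-0.7, -0.4, -1.1]
grip_width: 0.446
```

```bash
python3 - <<'E'
from h import *
st((-20,-141,142)); print(env.observe()['wrist_torque'])
E
```

```text
t 88.10 cab mm [ -20.5 -141.6  142.9] jaw yaw rel cab -58.23 grip 41.9 F [-0.7 -0.4 -1.1] j6 45
(-20, -141, 142) dcm [ 0.06 -0.03  0.1 ]
[-0.12317005  0.50444633 -0.03827376]
```

Emit:
apply_moves(steps="0 0 0 0 6.6; 0 0 0 0 6.6; 0 0 0 0 6.6; 0 0 -2 0 6.6; 0 0 -4 0 6.6; 0 0 -3 0 6.6; -3.9 -1.8 0 0 6.6; -3.9 -1.8 0 0 6.6; -3.9 -1.8 0 0 6.6; -3.9 -1.8 0 0 6.6; -1 -0.5 0 0 6.6; 0 0 0 0 6.6")

```text
t: 89.6
position: [0.3848, -0.0887, 0.2166]
tool_rot: [[0.805, 0.583, 0.107], [0.586, -0.81, 0.008], [0.092, 0.056, -0.994]]
ft_force: [0.7, -0.2, 0.1]
grip_width: 0.701
```

```bash
python3 - <<'E'
from h import *
st()
c=cam('top')
a=cv2.cvtColor(c['pixels'],cv2.COLOR_RGB2BGR)[110:260,140:430]
b=a[10:130,5:155]
cv2.imwrite('pics/t5.png',cv2.convertScaleAbs(cv2.resize(b,None,fx=5,fy=5,interpolation=cv2.INTER_CUBIC),alpha=1.4))
E
```

```text
t 89.60 cab mm [-214.7 -166.9  216.6] jaw yaw rel cab -57.25 grip 65.9 F [ 0.7 -0.2  0.1] j6 33
```

View pics/t5.png

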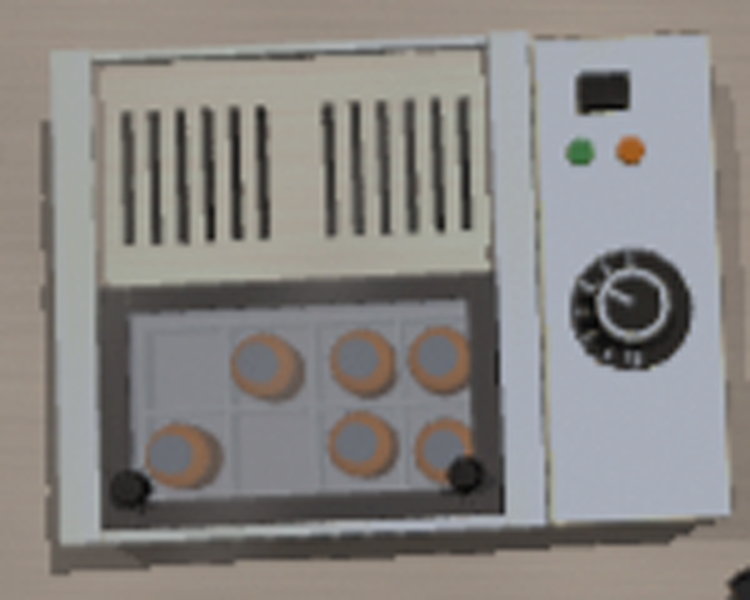

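Image: the index line runs from (631,304) to (610,290), about 120° from the front, which is 40 min. The lid is shut and all six bottles are upright. Handing in.

```bash
python3 -c "
from bench import env
print(env.hand_in())"
```

```text
the job is handed in; nothing more can be done
None
```

The job is done and handed in, at about 90 s on the robot's clock (the limit was 210 s).

- **Lid open:** I walked it open by its two knobs in turn and it never jammed. Both knobs measured at 19–21 mm, against 20 for fully open.
- **Bottles:** I stood the three tray bottles in rear pocket 3, rear pocket 4 and front pocket 4, counted from the left. The three already drying stayed where they were.
- **Lid shut:** I walked it back the same way. Both knobs measured at about −115 mm, against −114 for fully shut.
- **Timer:** I turned it from 20 to 40 minutes.

**Last checks:** the final top view shows the lid shut, all six bottles upright under the glass, and the timer line at about 120° (40 min). Just before closing, the tray was empty. The gripper was clear of everything when I handed in.

**What was off:** the tool leaned as the lid was walked, reaching about 6° by the timer turn. Wrist force rose to 38 N at the lid's stops. Neither caused a failed check.

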